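# Build the window stack into the imager's filter holder

## Robot

A 6-joint arm with a two-finger parallel gripper is mounted at the origin on the work surface. World frame = base frame: x ahead of the robot, y to its left, z up, the work surface at z = 0. Lengths are in m, angles in rad, forces in N, time in s.
With the tool pointing down it reaches from about 0.35 to 0.775 m from the base axis. Payload 7.3 kg.
Tool frame: the origin (TCP) lies midway between the tips of the shut fingers; the grasp point (between the pads) lies 19 mm behind it; z points along the fingers, y is the line along which they close (so a half turn about z gives the same grasp; the last joint's range is limited). The gripper opens to 92 mm and grips with 3 to 60 N. Pads are 19 mm wide; open, the fingers measure 130 mm over their backs; the gripper's body (75 mm by 190 mm) begins 47 mm behind the grasp point.
Start: joints at [-1.494, 0.342, 1.524, -0, 1.275, -0.146], TCP at [0.116, -0.512, 0.227] pointing down, gripper open.
Joint ranges: [-2.53, 2.53], [-0.77, 2.02], [0.04, 2.7], [-1, 4.14], [0.28, 2.66], [-3.11, 3.11]. Speed limits (rad/s): [2.57, 2.57, 3.14, 3.14, 3.14, 3.14].

## Interface

Orientations are given as a rotation vector (axis times angle).
In Python, from station import readout, imaging, finish_job gives the robot as it stands.
- The arm moves only by the shell command python3 -m inch 'ROWS' [FORCE]. ROWS is JSON, a list of rows, each an object of numbers: "gripper": the opening, from 0 (shut) to 1 (fully open); "dx", "dy", "dz": the shift along the world's x, y, z in mm; "rx", "ry", "rz": the turn, a rotation vector about the world's x, y, z in degrees. In form: [{"gripper": .., "dx": .., "dy": .., "dz": .., "rx": .., "ry": .., "rz": ..}, ...]. A call has 1 to 20 rows; each row is the pose to reach, as a shift and turn from the pose commanded when the call began; what a row does not reach only later rows make up. A row lasts 1/12 s, in which the tool goes at most 41.7 mm and 7.16 degrees, less where a joint would pass 70% of its speed; a pose out of reach is approached as far as the arm can. A call with a gripper value outside its range is refused whole. The fingers move at their own pace and stop on an object; FORCE is the grip in N (left out, the last holds). Time passes only in rows, so rows that repeat a pose let the fingers close. It gives the time, the measured TCP pose, the force, the opening and the grip force at its end, in the units of the state.
- readout.state(): the state, without advancing time (a new reading comes with each control period).
- imaging.snapshot(name): name is "scene" or "top" or "wrist"; returns the picture (420x560x3 uint8, red, green, blue); there is no depth.
- imaging.get_calibration(name): a dict with "fx", "fy", "cx", "cy" (pixels), "R" (3x3) and "t" (3): a world point X has camera coordinates R X + t. Camera axes: x right, y down, z forward; pixel columns grow to the right and rows downward; lengths in m; the calibration is good to about 2 mm. The wrist camera is an equidistant fisheye: a pixel r from the principal point sees the ray r / f radians off the axis. A picture is of the moment at which its call begins: read the wrist's pose just before it. get_calibration takes no time and is no camera call; for the wrist camera it gives the pose at the moment of the call.
- finish_job(): hands the job in; it is judged then, once.
The state is a dict: "t": time; "qpos": joint angles; "qvel": joint speeds; "joint_efforts": joint torques, N m; "position": TCP position; "orientation": TCP orientation; "ft_force": force on the tool from outside, world axes, zero at the start; "ft_torque": the same for the moment, N m; "finger_gap": finger opening in m; "gripper_force": force on a finger pad.
Only numpy, scipy, OpenCV 4.12 (cv2) and the standard library are available. Lean on these libraries where they do the work, as an engineer would, in place of code of your own. Each camera call takes 0.05 s, during which the arm holds its last target. There are 200 camera calls.

## Task

Build the window of the imager into its white holder, from the bottom up: first the thick open spacer frame, on it the glass blank, and last the thin retaining frame, hooked with its tongue under the holder's fixed lip and pressed down at the other end until the spring catch snaps over it. Lay the glass down without dropping it, leave the stack flat and locked, and leave the bench's other things where they are.

Things in the scene. Friction and masses are not known exactly. Their poses are not given: they have to be found in the camera images.
- holder: White holder fixed to the bench: plate 164 x 92 x 12 mm with grey guides. Origin: centre of its underside; z up; x along its length, from the fixed lip (-x end, the robot's side) to the spring catch (+x end). Sites on it are told in its frame. A frame lowered level meets the lip with its tongue: it must go in tilted about 20 degrees, tongue down, catch end up, then swing down.
- pocket (a point): Centre of the pocket's floor (holder 0, 0, 12 mm). Parts lie here, long side along x, pocket 103 x 63 mm. Guide posts at x = +-(42 to 50), inner faces y = +-31.5, upright to z = 50, flared out 5 mm up to z = 62. Low end walls from x = +-51.5 to +-55, up to z = 42. The long sides between the posts are open for the fingers.
- lip_edge (a point): Middle of the lower inner edge of the fixed lip (holder x = -54, z = 52 mm). The lip is 44 mm wide in y, overhangs x = -66 to -54 with a flat underside at z = 52; its edge slopes away up to x = -59, z = 64 (its top). A wall closes it at x = -66. Room for the tongue: 8 mm, between the seated glass's top (z = 44) and the lip.
- latch (a joint): Spring catch, steel, 34 mm wide, slides outward along holder +x: 0 = closed (rest), 0.009 m = open; spring 2 N at rest plus 400 N/m. A frame pressed down on its ramp pushes it open; some 5 to 8 N down at the tab (about twice that at the frame's middle) takes it past, and the nose snaps back over the tab.
- nose (a point): Middle of the lower inner edge of the catch's nose (closed: holder x = 57, z = 57.5 mm, 1.5 mm above a seated retaining frame's top). Above it a ramp rises from x = 57, z = 59.5 to x = 64.5, z = 74 (the catch's top). Its stem's face is at x = 64, below the nose.
- spacer: Spacer: plain aluminium open frame 100 x 60 x 20 mm, window 76 x 40 mm, about 170 g, lying flat. Origin: centre of its underside; x along its length. Either end may lead.
- glass: Glass blank: solid clear slab 100 x 60 x 12 mm, about 180 g, lying flat. Origin: centre of its underside; x along its length. Either end may lead.
- retainer: Retaining frame: aluminium open frame 100 x 60 x 12 mm, window 70 x 36 mm, about 120 g, lying flat. At its -x end a thin tongue (30 mm wide, 4 mm thick, level with the underside) reaches out to x = -64 mm; at its +x end a full-thickness tab (30 mm wide, 12 mm thick) reaches out to x = +62 mm. Origin: centre of the underside of the 100 x 60 mm frame; x from tongue to tab, roughly away from the robot at the start.
- tongue_tip (a point): Middle of the lower edge of the tip of the retaining frame's tongue (retainer x = -64 mm, z = 0).
- tip_box: Bystander: grey box with a clear lid, 82 x 122 x 55 mm, origin under its centre. Leave alone.
- tube_rack: Bystander: blue rack with four white caps, 50 x 120 x 60 mm, origin under its centre. Leave alone.
- reagent_bottle: Bystander: white bottle, 66 mm across, 130 mm high, origin under its centre. Leave alone.
Mind the look-alikes: they are no part of the job. Leave any orange or pink look-alike of the spacer alone. What is shaped like the holder but orange or purple is not meant.

How it is judged:
By the outcome, as a careful person would: the job done as asked, in the order asked, and still so for the second after the job is handed in, with the robot touching nothing.
It also fails if it takes over 67 s, if anything falls off the work surface, if the arm or the gripper's body presses on something with over 40 N, if the wrist force passes 120 N, or if a joint passes its speed limit or range.

## Working session

There is one attempt and no reset: what is moved stays moved. The work goes in short steps, Python scripts to look and compute and a shell command to move; the robot and the scene stay as the last step left them, time stands still between calls to the robot, and variables do not carry over. Pictures are saved under pics/ and viewed, at most 10 in all, crops included, and the job is handed in when it is done.

```bash
ls; mkdir -p pics; python3 - <<'E'
from station import readout, imaging
import cv2, numpy as np
s=readout.state();print(s)
for n in("scene","top"):
    p=imaging.snapshot(n);cv2.imwrite(f"pics/{n}0.png",p[:,:,::-1]);c=imaging.get_calibration(n);print(n,c)
E
```

```text
pics
{'t': 0.0, 'qpos': array([-1.49398759e+00,  3.42711385e-01,  1.52501181e+00, -7.18773990e-06,
        1.27539659e+00, -1.46009736e-01]), 'qvel': array([0.00041366, 0.00020268, 0.00100648, 0.00208597, 0.00102675,
       0.00184668]), 'joint_efforts': array([-1.76540649e-03, -4.31245565e+01, -2.44220263e+01,  7.16583082e-02,
        5.58322587e-02, -9.73074975e-05]), 'position': array([ 0.1159973 , -0.51160994,  0.22605267]), 'orientation': array([-3.12059871e+00, -3.49112408e-01, -7.21557518e-05]), 'ft_force': array([-1.06211593,  0.90840838, -0.01701781]), 'ft_torque': array([0.01138029, 0.02102723, 0.06694256]), 'gripper_force': 0.0, 'finger_gap': 0.09180384059493166}
scene {'fx': 494.8807471920815, 'fy': 494.8807471920815, 'cx': 286.23155434097475, 'cy': 215.88151852559378, 'R': array([[-0.51176003,  0.85894249,  0.01787383],
       [ 0.56002368,  0.34929617, -0.75124275],
       [-0.65151758, -0.37444624, -0.65978395]]), 't': array([ 0.26218752, -0.2803463 ,  1.64583944])}
top {'fx': 404.2410808005748, 'fy': 404.2410808005748, 'cx': 285.9080685673789, 'cy': 205.31402270626901, 'R': array([[ 0.10188667, -0.99478934, -0.00364278],
       [-0.97474241, -0.09910057, -0.20014072],
       [ 0.19873685,  0.02394244, -0.97976039]]), 't': array([-0.02071222,  0.55443704,  0.91871867])}
```

View pics/top0.png

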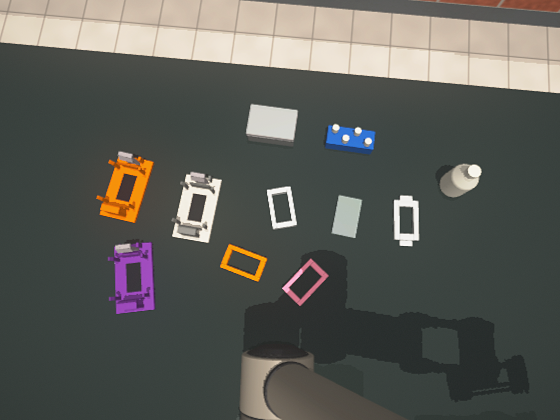

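View pics/scene0.png

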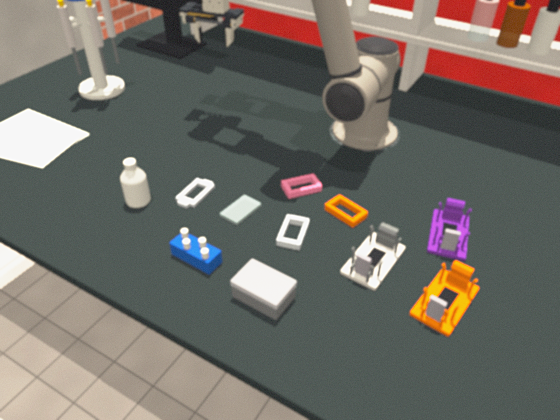

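The top view shows two candidate frames besides the retainer. At (282,208) is a white-silver plain frame. At (243,262) is an orange one and at (305,282) a pink one, both look-alikes. The glass is at (347,216). The retainer is at (406,221), with the narrow tongue end to be confirmed. Three holders are visible: white (197,207) is the one meant, orange (127,187) and purple (133,277) are not. I'll confirm in one enlarged crop.

```bash
cat > h.py <<'E'
import numpy as np, cv2
from station import readout, imaging
from scipy.spatial.transform import Rotation as Ro
def ray(cal,uv,z,fish=False):
    uv=np.atleast_2d(np.asarray(uv,float)); x=(uv[:,0]-cal['cx'])/cal['fx']; y=(uv[:,1]-cal['cy'])/cal['fy']
    if fish:
        r=np.hypot(x,y)+1e-12; d=np.c_[x/r*np.sin(r),y/r*np.sin(r),np.cos(r)]
    else: d=np.c_[x,y,np.ones_like(x)]
    R=np.array(cal['R']);t=np.array(cal['t']); C=-R.T@t; D=d@R
    return C+D*((z-C[2])/D[:,2])[:,None]
def proj(cal,X,fish=False):
    c=np.atleast_2d(X)@np.array(cal['R']).T+cal['t']
    if fish:
        rr=np.hypot(c[:,0],c[:,1])+1e-12;th=np.arctan2(rr,c[:,2]);return np.c_[cal['cx']+cal['fx']*th*c[:,0]/rr,cal['cy']+cal['fy']*th*c[:,1]/rr]
    return np.c_[cal['cx']+cal['fx']*c[:,0]/c[:,2],cal['cy']+cal['fy']*c[:,1]/c[:,2]]
def rect(P):
    (c,s,a)=cv2.minAreaRect((P[:,:2]*1000).astype(np.float32))
    if s[0]<s[1]: s=s[::-1];a+=90
    a=(a+90)%180-90
    return np.round(c,1),np.round(s,1),round(a,1)   # mm, long-side angle deg from world x
def blob(img,at,thr=110,sat=60):
    hsv=cv2.cvtColor(img,cv2.COLOR_RGB2HSV); m=((hsv[...,2]>thr)&(hsv[...,1]<sat)).astype(np.uint8)
    cs,_=cv2.findContours(m,cv2.RETR_EXTERNAL,cv2.CHAIN_APPROX_NONE)
    c=max(cs,key=lambda c:(cv2.pointPolygonTest(c,tuple(map(float,at)),True)))
    return c[:,0,:].astype(float)
E
python3 - <<'E'
from h import *
im=cv2.imread("pics/top0.png")[:,:,::-1].copy();c=imaging.get_calibration("top")
print("cam",-c['R'].T@c['t'])
for n,at,z,thr in(("holder",(185,225),.012,140),("spacer",(282,208),.02,140),("glass",(347,216),.012,110),("ret",(406,221),.012,140)):
    b=blob(im,at,thr);print(n,len(b),b.min(0),b.max(0),rect(ray(c,b,z)))
cr=im[160:260,165:425,::-1];cv2.imwrite("pics/crop.png",cv2.resize(cr,None,fx=3,fy=3,interpolation=cv2.INTER_CUBIC))
E
```

```text
cam [0.35996034 0.01234436 1.01101414]
holder 373 [172. 172.] [221. 242.] (array([538.2, 259.6]), array([171.5,  93.4]), -3.9)
spacer 121 [267. 186.] [296. 228.] (array([555.9,  47.6]), array([102.4,  61.3]), 15.1)
glass 120 [331. 195.] [361. 237.] (array([ 551.3, -117.4]), array([100.8,  61.5]), -6.3)
ret 140 [394. 195.] [418. 245.] (array([ 556.2, -266.1]), array([127.8,  60.4]), 2.8)
```

View pics/crop.png

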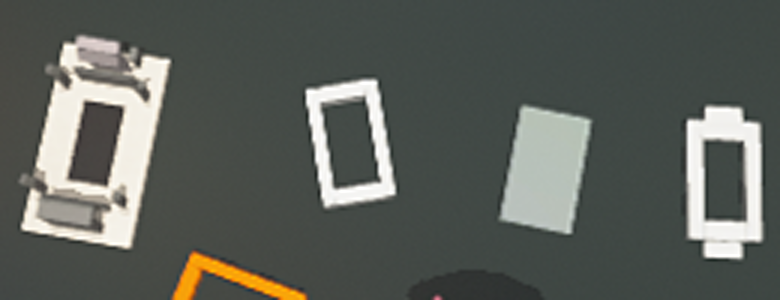

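Confirmed: the spacer is the plain white frame at (282,208). The glass is (347,216), and the retainer (406,221) has its narrower, thinner tongue at the bottom, towards the robot. The holder is the white one, with its lip at the bottom end and its catch at the top. Measured sizes match. Next I move over the spacer.

```bash
python3 -m inch '[{"gripper":1,"dx":220,"dy":280,"dz":0,"rz":1},{"gripper":1,"dx":220,"dy":280,"dz":0,"rz":1},{"gripper":1,"dx":220,"dy":280,"dz":0,"rz":1},{"gripper":1,"dx":220,"dy":280,"dz":0,"rz":1},{"gripper":1,"dx":220,"dy":280,"dz":0,"rz":1},{"gripper":1,"dx":220,"dy":280,"dz":0,"rz":1},{"gripper":1,"dx":220,"dy":280,"dz":0,"rz":1},{"gripper":1,"dx":440,"dy":559,"dz":0,"rz":2.3},{"gripper":1,"dx":440,"dy":559,"dz":0,"rz":2.3},{"gripper":1,"dx":440,"dy":559,"dz":0,"rz":2.3},{"gripper":1,"dx":440,"dy":559,"dz":0,"rz":2.3},{"gripper":1,"dx":440,"dy":559,"dz":0,"rz":2.3},{"gripper":1,"dx":440,"dy":559,"dz":0,"rz":2.3},{"gripper":1,"dx":440,"dy":559,"dz":0,"rz":2.3},{"gripper":1,"dx":440,"dy":559,"dz":0,"rz":2.3},{"gripper":1,"dx":440,"dy":559,"dz":0,"rz":2.3},{"gripper":1,"dx":440,"dy":559,"dz":0,"rz":2.3},{"gripper":1,"dx":440,"dy":559,"dz":0,"rz":2.3},{"gripper":1,"dx":440,"dy":559,"dz":0,"rz":2.3},{"gripper":1,"dx":440,"dy":559,"dz":0,"rz":2.3}]' 20
python3 - <<'E'
from h import *
s=readout.state();c=imaging.get_calibration("wrist");p=imaging.snapshot("wrist");cv2.imwrite("pics/w1.png",p[:,:,::-1])
np.save("w1.npy",c,allow_pickle=True)
print(s['t'],s['position'],s['orientation'],c,-c['R'].T@c['t'])
E
```

```text
0.1 [ 0.11598737 -0.51166282  0.22613086] [-3.12078993e+00 -3.49043547e-01 -1.32784586e-04] {'fx': 325.19226210127806, 'fy': 325.19226210127806, 'cx': 284.71999520275597, 'cy': 218.38303967945308, 'R': array([[ 2.21133272e-01, -9.75243122e-01, -9.63944813e-04],
       [-9.45083189e-01, -2.14538305e-01,  2.46558474e-01],
       [-2.40661259e-01, -5.36112739e-02, -9.69127437e-01]]), 't': array([-0.52599822, -0.03075462,  0.38867137])} [ 0.18078818 -0.49873702  0.38374787]invalid input
```

View pics/w1.png

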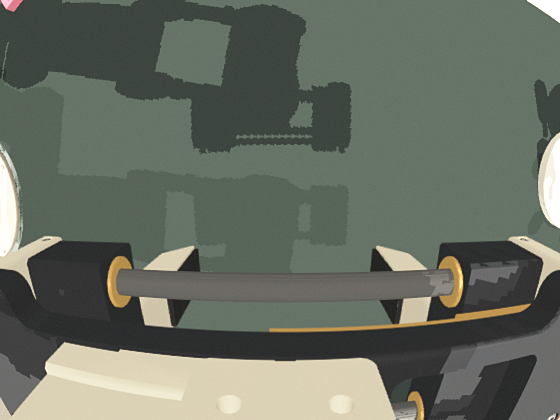

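The wrist view shows only bench and arm shadow. The fingers sit at about (190,260) and (395,260), and the camera looks ahead of the tool. The move was refused, so I'll retry with all keys given.

```bash
python3 -m inch '[{"gripper":1,"dx":220,"dy":280,"dz":0,"rx":0,"ry":0,"rz":1},{"gripper":1,"dx":220,"dy":280,"dz":0,"rx":0,"ry":0,"rz":1},{"gripper":1,"dx":220,"dy":280,"dz":0,"rx":0,"ry":0,"rz":1},{"gripper":1,"dx":220,"dy":280,"dz":0,"rx":0,"ry":0,"rz":1},{"gripper":1,"dx":220,"dy":280,"dz":0,"rx":0,"ry":0,"rz":1},{"gripper":1,"dx":220,"dy":280,"dz":0,"rx":0,"ry":0,"rz":1},{"gripper":1,"dx":380,"dy":559,"dz":0,"rx":0,"ry":0,"rz":2.3},{"gripper":1,"dx":380,"dy":559,"dz":0,"rx":0,"ry":0,"rz":2.3},{"gripper":1,"dx":380,"dy":559,"dz":0,"rx":0,"ry":0,"rz":2.3},{"gripper":1,"dx":380,"dy":559,"dz":0,"rx":0,"ry":0,"rz":2.3},{"gripper":1,"dx":380,"dy":559,"dz":0,"rx":0,"ry":0,"rz":2.3},{"gripper":1,"dx":380,"dy":559,"dz":0,"rx":0,"ry":0,"rz":2.3},{"gripper":1,"dx":380,"dy":559,"dz":0,"rx":0,"ry":0,"rz":2.3},{"gripper":1,"dx":380,"dy":559,"dz":0,"rx":0,"ry":0,"rz":2.3},{"gripper":1,"dx":380,"dy":559,"dz":0,"rx":0,"ry":0,"rz":2.3},{"gripper":1,"dx":380,"dy":559,"dz":0,"rx":0,"ry":0,"rz":2.3},{"gripper":1,"dx":380,"dy":559,"dz":0,"rx":0,"ry":0,"rz":2.3},{"gripper":1,"dx":380,"dy":559,"dz":0,"rx":0,"ry":0,"rz":2.3},{"gripper":1,"dx":380,"dy":559,"dz":0,"rx":0,"ry":0,"rz":2.3}]' 20
python3 - <<'E'
from h import *
s=readout.state();c=imaging.get_calibration("wrist");p=imaging.snapshot("wrist");cv2.imwrite("pics/w2.png",p[:,:,::-1])
np.save("w2.npy",c,allow_pickle=True)
print(s['t'],s['position'],s['orientation'])
E
```

```text
t: 1.73
position: [0.4955, 0.0471, 0.2262]
orientation: [3.114, 0.414, -0.003]
ft_force: [0.9, -0.0, -0.4]
finger_gap: 0.0917
gripper_force: 0.0
1.7333 [0.49552908 0.04705523 0.22617956] [ 3.11381720e+00  4.14352478e-01 -2.57005747e-03]
```

View pics/w2.png

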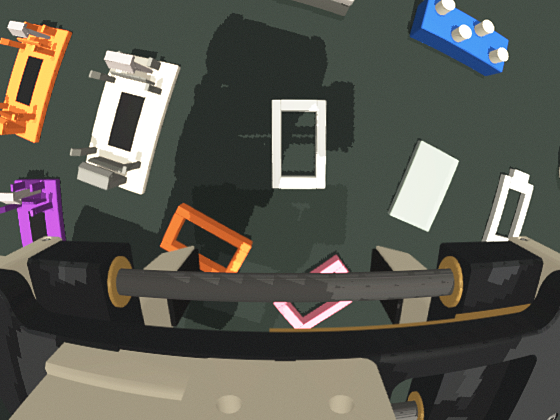

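The wrist view shows the spacer at (298,143), glass at (424,186), white holder at (128,120), and pink and orange look-alikes at (311,290) and (205,240). I'll measure from it.

```bash
python3 - <<'E'
from h import *
im=cv2.imread("pics/w2.png")[:,:,::-1].copy();c=np.load("w2.npy",allow_pickle=True).item()
for n,at,z,thr in(("spacer",(298,143),.02,150),("spacer",(298,143),.02,200),("spacer",(298,143),.02,225),("glass",(424,186),.012,130),("glass",(424,186),.012,180)):
    b=blob(im,at,thr);print(n,thr,b.min(0),b.max(0),rect(ray(c,b,z,True)))
for thr in(170,200):
    b=blob(im,(150,150),thr);P=ray(c,b,.012,True)*1000
    # right long edge: holder -y side (min y side)
    k=cv2.approxPolyDP(b.astype(np.int32)[:,None],4,True)[:,0]
    print("H",thr,[(tuple(q),np.round(ray(c,q,.012,True)[0,:2]*1000,1)) for q in k])
# spacer hole from white mask: window of holder (dark)
E
```

```text
spacer 150 [272. 100.] [325. 188.] (array([556.2,  45.9]), array([99.6, 60.1]), 15.6)
spacer 200 [272. 100.] [325. 188.] (array([556.1,  45.9]), array([99.6, 59.4]), 15.7)
spacer 225 [272. 100.] [325. 188.] (array([556.1,  45.9]), array([99.5, 59.4]), 15.7)
glass 130 [389. 141.] [458. 231.] (array([ 552. , -118.7]), array([100.5,  60.8]), -6.2)
glass 180 [390. 141.] [458. 231.] (array([ 552. , -118.8]), array([99.4, 59.7]), -6.3)
H 170 [((np.int32(106), np.int32(51)), array([619.3, 312.4])), ((np.int32(108), np.int32(74)), array([590. , 299.7])), ((np.int32(116), np.int32(79)), array([585.1, 285.7])), ((np.int32(105), np.int32(82)), array([579.3, 301.3])), ((np.int32(89), np.int32(145)), array([496.2, 306.6])), ((np.int32(97), np.int32(151)), array([491. , 292.2])), ((np.int32(88), np.int32(154)), array([484.4, 305.9])), ((np.int32(86), np.int32(162)), array([473.4, 307.3])), ((np.int32(98), np.int32(166)), array([472.3, 287.1])), ((np.int32(87), np.int32(160)), array([476.4, 306.1])), ((np.int32(99), np.int32(155)), array([486.6, 288.1])), ((np.int32(122), np.int32(163)), array([483
[... 2024 characters left out ...]
ray([486.6, 288.1])), ((np.int32(122), np.int32(163)), array([483.7, 251.7])), ((np.int32(139), np.int32(160)), array([492.4, 228.6])), ((np.int32(140), np.int32(167)), array([484.3, 225.5])), ((np.int32(127), np.int32(171)), array([475.4, 242.7])), ((np.int32(126), np.int32(182)), array([461.4, 241.6])), ((np.int32(119), np.int32(186)), array([454. , 250.9])), ((np.int32(142), np.int32(193)), array([453.1, 216.9])), ((np.int32(177), np.int32(65)), array([613.9, 208.1])), ((np.int32(160), np.int32(61)), array([615.4, 231.2])), ((np.int32(156), np.int32(70)), array([603.7, 233.2])), ((np.int32(147), np.int32(66)), array([606.9, 246.7])), ((np.int32(151), np.int32(58)), array([617.5, 244.3]))]
```

```bash
python3 - <<'E'
import cv2
im=cv2.imread("pics/w2.png")[30:215,60:200];cv2.imwrite("pics/w2h.png",cv2.resize(im,None,fx=3.2,fy=3.2,interpolation=cv2.INTER_CUBIC))
E
```

```text
(no output)
```

View pics/w2h.png

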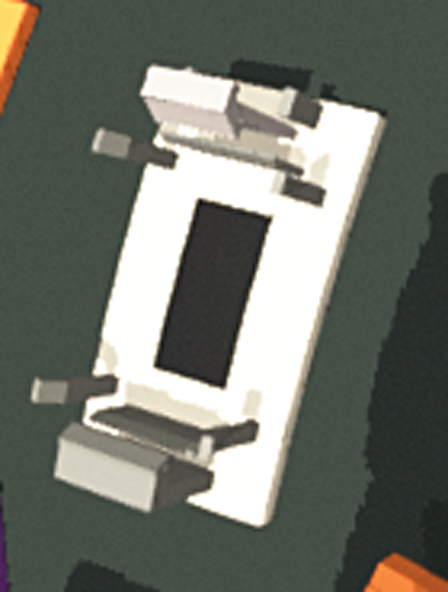

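The crop shows the holder from above: plate right edge from (382,115) to (265,525), floor window from (198,200) to (226,386), lip at the bottom left, catch at the top. A nearer, squarer view of it is worth one short move.

```bash
python3 -m inch '[{"gripper":1,"dx":-90,"dy":222,"dz":-90,"rx":0,"ry":0,"rz":-19.5},{"gripper":1,"dx":-90,"dy":222,"dz":-90,"rx":0,"ry":0,"rz":-19.5},{"gripper":1,"dx":-90,"dy":222,"dz":-90,"rx":0,"ry":0,"rz":-19.5},{"gripper":1,"dx":-90,"dy":222,"dz":-90,"rx":0,"ry":0,"rz":-19.5},{"gripper":1,"dx":-90,"dy":222,"dz":-90,"rx":0,"ry":0,"rz":-19.5},{"gripper":1,"dx":-90,"dy":222,"dz":-90,"rx":0,"ry":0,"rz":-19.5},{"gripper":1,"dx":-90,"dy":222,"dz":-90,"rx":0,"ry":0,"rz":-19.5},{"gripper":1,"dx":-90,"dy":222,"dz":-90,"rx":0,"ry":0,"rz":-19.5},{"gripper":1,"dx":-90,"dy":222,"dz":-90,"rx":0,"ry":0,"rz":-19.5}]' 20
python3 - <<'E'
from h import *
s=readout.state();c=imaging.get_calibration("wrist");p=imaging.snapshot("wrist");cv2.imwrite("pics/w3.png",p[:,:,::-1])
np.save("w3.npy",c,allow_pickle=True)
print(s['t'],s['position'],s['orientation'],proj(c,[[.538,.26,.012]],True))
E
```

```text
t: 2.53
position: [0.4059, 0.2679, 0.1368]
orientation: [3.138, -0.121, -0.0]
ft_force: [0.3, -0.1, 0.2]
finger_gap: 0.092
gripper_force: 0.0
2.5333 [0.40592839 0.26787961 0.13679826] [ 3.13837366e+00 -1.21302045e-01 -4.78118074e-04] [[280.12576092  62.92187099]]
```

View pics/w3.png

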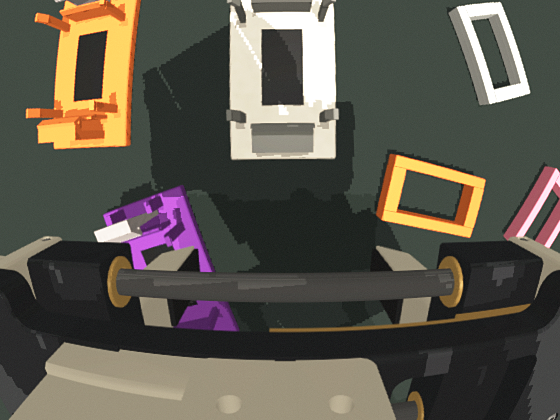

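The view shows the white holder nearly square-on. Its near plate corners are at about (232,158) and (335,159), the lip at (284,138), and the floor window spans (261,29) to (303,104).

```bash
python3 - <<'E'
from h import *
im=cv2.imread("pics/w3.png")[:,:,::-1].copy();c=np.load("w3.npy",allow_pickle=True).item()
g=im.min(2)
# window
m=((g<75)).astype(np.uint8);m[:, :240]=0;m[:,325:]=0;m[125:]=0
n,l=cv2.connectedComponents(m);w=(l==l[70,282]).astype(np.uint8)
cs,_=cv2.findContours(w,cv2.RETR_EXTERNAL,cv2.CHAIN_APPROX_NONE);b=max(cs,key=len)[:,0].astype(float)
print("win",b.min(0),b.max(0),rect(ray(c,b,.012,True)),rect(ray(c,b,.0,True)))
def line(pts):
    P=ray(c,np.array(pts),.012,True)[:,:2]*1000;v=cv2.fitLine(P.astype(np.float32),cv2.DIST_HUBER,0,.01,.01).ravel();return v
hsv=cv2.cvtColor(im,cv2.COLOR_RGB2HSV)
print([int(x) for x in g[80,225:240]],[int(x) for x in g[80,328:345]],[int(x) for x in g[150:170,280]])
pl=(hsv[...,2]>100)&(hsv[...,1]<70)
L=[];Rr=[]
for r in range(30,152,2):
    if 100<r<126: continue
    xs=np.flatnonzero(pl[r,215:350])+215
    L.append((xs.min()-.5,r));Rr.append((xs.max()+.5,r))
B=[(x,np.flatnonzero(pl[130:175,x]).max()+130.5) for x in range(240,330,3)]
for n,p in(("L",L),("R",Rr),("B",B)):
    v=line(p);print(n,np.round(v,2),np.degrees(np.arctan2(v[1],v[0])))
E
```

```text
win [262.  29.] [302. 104.] (array([535.6, 258.7]), array([68.8, 34.3]), -4.2) (array([538.3, 258.6]), array([71.8, 35.8]), -4.2)
[40, 43, 37, 36, 99, 192, 202, 208, 206, 208, 205, 208, 208, 204, 204] [254, 254, 254, 254, 255, 255, 255, 144, 58, 60, 63, 68, 68, 67, 65, 67, 68] [133, 132, 141, 155, 170, 210, 210, 202, 166, 53, 31, 39, 42, 40, 41, 42, 42, 39, 39, 40]
L [ 1.0000e+00 -7.0000e-02  5.3222e+02  3.0472e+02] -4.0801635
R [ 1.0000e+00 -7.0000e-02  5.0108e+02  2.1492e+02] -4.129268
B [7.0000e-02 1.0000e+00 4.5373e+02 2.6232e+02] 85.96284
```

Holder: centre (535.5, 258.5), yaw -4.1°. The measured width of 91.8 mm and the window both agree. Spacer: (556, 46), yaw 15.6°. Next I grasp it.

```bash
python3 -m inch '[{"gripper":1,"dx":150,"dy":-222,"dz":-60,"rx":0,"ry":0,"rz":20},{"gripper":1,"dx":150,"dy":-222,"dz":-60,"rx":0,"ry":0,"rz":20},{"gripper":1,"dx":150,"dy":-222,"dz":-60,"rx":0,"ry":0,"rz":20},{"gripper":1,"dx":150,"dy":-222,"dz":-60,"rx":0,"ry":0,"rz":20},{"gripper":1,"dx":150,"dy":-222,"dz":-60,"rx":0,"ry":0,"rz":20},{"gripper":1,"dx":150,"dy":-222,"dz":-60,"rx":0,"ry":0,"rz":20},{"gripper":1,"dx":150,"dy":-222,"dz":-60,"rx":0,"ry":0,"rz":20},{"gripper":1,"dx":150,"dy":-222,"dz":-60,"rx":0,"ry":0,"rz":20},{"gripper":1,"dx":150,"dy":-222,"dz":-100,"rx":0,"ry":0,"rz":20},{"gripper":1,"dx":150,"dy":-222,"dz":-125,"rx":0,"ry":0,"rz":20},{"gripper":1,"dx":150,"dy":-222,"dz":-132.5,"rx":0,"ry":0,"rz":20},{"gripper":1,"dx":150,"dy":-222,"dz":-132.5,"rx":0,"ry":0,"rz":20}]' 20
python3 -m inch '[{"gripper":0,"dx":0,"dy":0,"dz":0,"rx":0,"ry":0,"rz":0},{"gripper":0,"dx":0,"dy":0,"dz":0,"rx":0,"ry":0,"rz":0},{"gripper":0,"dx":0,"dy":0,"dz":0,"rx":0,"ry":0,"rz":0},{"gripper":0,"dx":0,"dy":0,"dz":0,"rx":0,"ry":0,"rz":0},{"gripper":0,"dx":0,"dy":0,"dz":0,"rx":0,"ry":0,"rz":0},{"gripper":0,"dx":0,"dy":0,"dz":0,"rx":0,"ry":0,"rz":0}]' 25
```

```text
t: 3.58
position: [0.5547, 0.0456, 0.003]
orientation: [-3.113, -0.422, 0.006]
ft_force: [-0.3, -0.2, -0.9]
finger_gap: 0.0922
gripper_force: 0.0
t: 4.08
position: [0.5564, 0.0471, 0.0051]
orientation: [3.112, 0.426, 0.002]
ft_force: [-1.2, -0.2, 4.3]
finger_gap: 0.0602
gripper_force: 25.0
```

```bash
python3 -m inch '[{"gripper":0,"dx":0,"dy":0,"dz":35,"rx":0,"ry":0,"rz":0},{"gripper":0,"dx":0,"dy":0,"dz":70,"rx":0,"ry":0,"rz":0},{"gripper":0,"dx":-2,"dy":20,"dz":100,"rx":0,"ry":0,"rz":0},{"gripper":0,"dx":-5,"dy":60,"dz":100,"rx":0,"ry":0,"rz":-5},{"gripper":0,"dx":-10,"dy":100,"dz":100,"rx":0,"ry":0,"rz":-10},{"gripper":0,"dx":-15,"dy":140,"dz":100,"rx":0,"ry":0,"rz":-15},{"gripper":0,"dx":-20,"dy":180,"dz":100,"rx":0,"ry":0,"rz":-19.7},{"gripper":0,"dx":-20.5,"dy":212.5,"dz":100,"rx":0,"ry":0,"rz":-19.7},{"gripper":0,"dx":-20.5,"dy":212.5,"dz":100,"rx":0,"ry":0,"rz":-19.7},{"gripper":0,"dx":-20.5,"dy":212.5,"dz":100,"rx":0,"ry":0,"rz":-19.7},{"gripper":0,"dx":-20.5,"dy":212.5,"dz":100,"rx":0,"ry":0,"rz":-19.7},{"gripper":0,"dx":-20.5,"dy":212.5,"dz":100,"rx":0,"ry":0,"rz":-19.7}]' 25
python3 - <<'E'
from h import *
s=readout.state();print(s['position']*1000,s['orientation'],np.degrees(2*np.arctan2(s['orientation'][1],s['orientation'][0])))
for n in("top","scene"):
    cv2.imwrite(f"pics/c_{n}.png",imaging.snapshot(n)[:,:,::-1])
a=cv2.imread("pics/c_top.png")[130:280,120:280];b=cv2.imread("pics/c_scene.png")[180:330,300:460]
cv2.imwrite("pics/c1.png",cv2.resize(np.hstack([a,b]),None,fx=2.4,fy=2.4,interpolation=cv2.INTER_CUBIC))
E
```

```text
t: 5.08
position: [0.5355, 0.2583, 0.104]
orientation: [3.139, -0.115, -0.001]
ft_force: [0.8, -0.3, -1.2]
finger_gap: 0.0601
gripper_force: 25.0
[535.48356262 258.2557351  103.99608075] [ 3.13875717e+00 -1.14785155e-01 -1.18972324e-03] -4.188776058943297
```

View pics/c1.png

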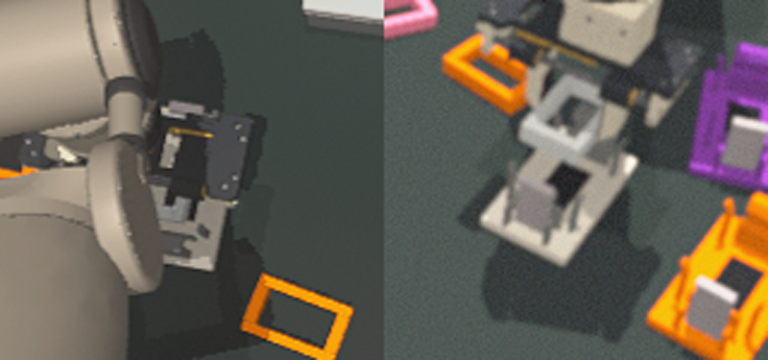

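The spacer hangs level in the gripper over the white holder (scene crop, about (560,120)). Lowering.

```bash
python3 -m inch '[{"gripper":0,"dx":0,"dy":0,"dz":-30,"rx":0,"ry":0,"rz":0},{"gripper":0,"dx":0,"dy":0,"dz":-45,"rx":0,"ry":0,"rz":0},{"gripper":0,"dx":0,"dy":0,"dz":-55,"rx":0,"ry":0,"rz":0},{"gripper":0,"dx":0,"dy":0,"dz":-62,"rx":0,"ry":0,"rz":0},{"gripper":0,"dx":0,"dy":0,"dz":-68,"rx":0,"ry":0,"rz":0},{"gripper":0,"dx":0,"dy":0,"dz":-68,"rx":0,"ry":0,"rz":0}]' 25
python3 -m inch '[{"gripper":0,"dx":0,"dy":0,"dz":-5,"rx":0,"ry":0,"rz":0},{"gripper":0,"dx":0,"dy":0,"dz":-10,"rx":0,"ry":0,"rz":0},{"gripper":0,"dx":0,"dy":0,"dz":-15,"rx":0,"ry":0,"rz":0},{"gripper":0,"dx":0,"dy":0,"dz":-19,"rx":0,"ry":0,"rz":0},{"gripper":0,"dx":0,"dy":0,"dz":-19.5,"rx":0,"ry":0,"rz":0},{"gripper":0,"dx":0,"dy":0,"dz":-19.5,"rx":0,"ry":0,"rz":0},{"gripper":0,"dx":0,"dy":0,"dz":-19.5,"rx":0,"ry":0,"rz":0}]' 25
```

```text
t: 5.68
position: [0.5354, 0.259, 0.0355]
orientation: [3.139, -0.114, -0.001]
ft_force: [-0.1, -0.2, -1.4]
finger_gap: 0.0597
gripper_force: 25.0
t: 6.27
position: [0.5358, 0.2595, 0.0169]
orientation: [-3.139, 0.114, -0.001]
ft_force: [1.3, -0.1, -0.0]
finger_gap: 0.0597
gripper_force: 25.0
```

```bash
python3 -m inch '[{"gripper":1,"dx":0,"dy":0,"dz":0,"rx":0,"ry":0,"rz":0},{"gripper":1,"dx":0,"dy":0,"dz":0,"rx":0,"ry":0,"rz":0},{"gripper":1,"dx":0,"dy":0,"dz":0,"rx":0,"ry":0,"rz":0},{"gripper":1,"dx":0,"dy":0,"dz":0,"rx":0,"ry":0,"rz":0},{"gripper":1,"dx":0,"dy":0,"dz":30,"rx":0,"ry":0,"rz":0},{"gripper":1,"dx":0,"dy":0,"dz":70,"rx":0,"ry":0,"rz":0},{"gripper":1,"dx":-10,"dy":-10,"dz":110,"rx":0,"ry":0,"rz":0},{"gripper":1,"dx":-85,"dy":-368,"dz":150,"rx":0,"ry":0,"rz":-2},{"gripper":1,"dx":-85,"dy":-368,"dz":150,"rx":0,"ry":0,"rz":-2},{"gripper":1,"dx":-85,"dy":-368,"dz":150,"rx":0,"ry":0,"rz":-2},{"gripper":1,"dx":-85,"dy":-368,"dz":150,"rx":0,"ry":0,"rz":-2},{"gripper":1,"dx":-85,"dy":-368,"dz":150,"rx":0,"ry":0,"rz":-2},{"gripper":1,"dx":-85,"dy":-368,"dz":150,"rx":0,"ry":0,"rz":-2},{"gripper":1,"dx":-85,"dy":-368,"dz":150,"rx":0,"ry":0,"rz":-2},{"gripper":1,"dx":-85,"dy":-368,"dz":150,"rx":0,"ry":0,"rz":-2},{"gripper":1,"dx":-85,"dy":-368,"dz":150,"rx":0,"ry":0,"rz":-2},{"gripper":1,"dx":-85,"dy":-368,"dz":150,"rx":0,"ry":0,"rz":-2},{"gripper":1,"dx":-85,"dy":-368,"dz":150,"rx":0,"ry":0,"rz":-2},{"gripper":1,"dx":-85,"dy":-368,"dz":150,"rx":0,"ry":0,"rz":-2}]' 25
python3 - <<'E'
from h import *
s=readout.state();c=imaging.get_calibration("wrist");im=imaging.snapshot("wrist");cv2.imwrite("pics/w4.png",im[:,:,::-1]);np.save("w4.npy",c,allow_pickle=True)
print(s['position'],s['orientation'])
for n,X,thr in(("glass",[.552,-.1187,.012],150),("ret",[.58,-.29,.012],150),("ret",[.512,-.29,.012],150)):
    uv=proj(c,[X],True)[0];b=blob(im,uv,thr);print(n,uv,b.min(0),b.max(0),rect(ray(c,b,.012,True)))
t=imaging.snapshot("top");cv2.imwrite("pics/t4.png",t[:,:,::-1])
a=im[:230,:][:, :];b=cv2.resize(t[150:260,150:310],None,fx=3.5,fy=3.5,interpolation=cv2.INTER_CUBIC)
cv2.imwrite("pics/c2.png",np.vstack([a,np.pad(b,((0,0),(0,0),(0,0)))[:370,:560]])[:,:,::-1])
E
```

```text
t: 7.85
position: [0.4504, -0.1082, 0.1667]
orientation: [-3.137, 0.169, 0.0]
ft_force: [0.7, 0.4, 0.1]
finger_gap: 0.0919
gripper_force: 0.0
[ 0.45038205 -0.1081897   0.16667865] [-3.13657556e+00  1.69239159e-01  3.44405966e-04]
glass [282.70442988 100.3924431 ] [252.  51.] [315. 152.] (array([ 552. , -119.4]), array([99.5, 59.9]), -6.1)
ret [445.02578844  66.83428603] [394.  30.] [459. 150.] (array([ 556.6, -267.7]), array([126.2,  61.1]), 3.3)
ret [451.09679744 130.86451414] [394.  30.] [459. 150.] (array([ 556.6, -267.7]), array([126.2,  61.1]), 3.3)
```

View pics/c2.png

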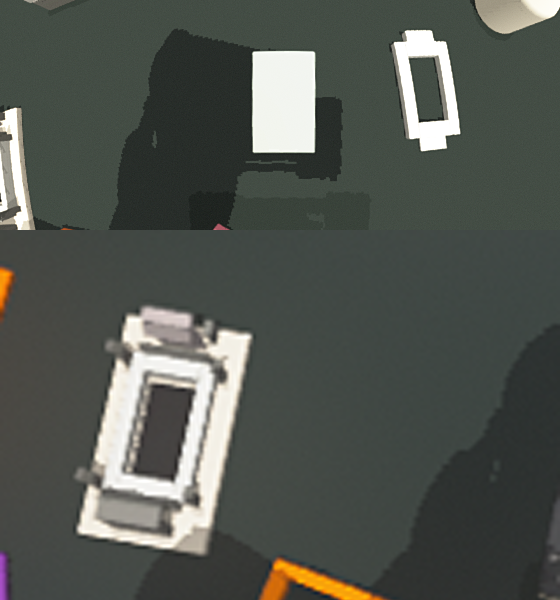

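The white spacer sits in the holder's pocket, seated between the posts and both end walls (lower panel, about (160,430)). The glass is at (284,100) and the retainer at (427,90), with its tongue nearer the robot. Glass: (552, -119.4), yaw -6.1°. Next I grasp the glass.

```bash
python3 -m inch '[{"gripper":1,"dx":35,"dy":-4,"dz":-25,"rx":0,"ry":0,"rz":0},{"gripper":1,"dx":68,"dy":-8,"dz":-50,"rx":0,"ry":0,"rz":0},{"gripper":1,"dx":101.5,"dy":-11.3,"dz":-70,"rx":0,"ry":0,"rz":0},{"gripper":1,"dx":101.5,"dy":-11.3,"dz":-105,"rx":0,"ry":0,"rz":0},{"gripper":1,"dx":101.5,"dy":-11.3,"dz":-135,"rx":0,"ry":0,"rz":0},{"gripper":1,"dx":101.5,"dy":-11.3,"dz":-155,"rx":0,"ry":0,"rz":0},{"gripper":1,"dx":101.5,"dy":-11.3,"dz":-162.5,"rx":0,"ry":0,"rz":0},{"gripper":1,"dx":101.5,"dy":-11.3,"dz":-162.5,"rx":0,"ry":0,"rz":0},{"gripper":0,"dx":101.5,"dy":-11.3,"dz":-162.5,"rx":0,"ry":0,"rz":0},{"gripper":0,"dx":101.5,"dy":-11.3,"dz":-162.5,"rx":0,"ry":0,"rz":0},{"gripper":0,"dx":101.5,"dy":-11.3,"dz":-162.5,"rx":0,"ry":0,"rz":0},{"gripper":0,"dx":101.5,"dy":-11.3,"dz":-162.5,"rx":0,"ry":0,"rz":0},{"gripper":0,"dx":101.5,"dy":-11.3,"dz":-162.5,"rx":0,"ry":0,"rz":0},{"gripper":0,"dx":101.5,"dy":-11.3,"dz":-162.5,"rx":0,"ry":0,"rz":0},{"gripper":0,"dx":101.5,"dy":-11.3,"dz":-162.5,"rx":0,"ry":0,"rz":0}]' 25
python3 -m inch '[{"gripper":0,"dx":0,"dy":0,"dz":30,"rx":0,"ry":0,"rz":0},{"gripper":0,"dx":0,"dy":0,"dz":65,"rx":0,"ry":0,"rz":0},{"gripper":0,"dx":0,"dy":0,"dz":105,"rx":0,"ry":0,"rz":0},{"gripper":0,"dx":-2,"dy":35,"dz":120,"rx":0,"ry":0,"rz":0},{"gripper":0,"dx":-16.5,"dy":378,"dz":120,"rx":0,"ry":0,"rz":2},{"gripper":0,"dx":-16.5,"dy":378,"dz":120,"rx":0,"ry":0,"rz":2},{"gripper":0,"dx":-16.5,"dy":378,"dz":120,"rx":0,"ry":0,"rz":2},{"gripper":0,"dx":-16.5,"dy":378,"dz":120,"rx":0,"ry":0,"rz":2},{"gripper":0,"dx":-16.5,"dy":378,"dz":120,"rx":0,"ry":0,"rz":2},{"gripper":0,"dx":-16.5,"dy":378,"dz":120,"rx":0,"ry":0,"rz":2},{"gripper":0,"dx":-16.5,"dy":378,"dz":120,"rx":0,"ry":0,"rz":2},{"gripper":0,"dx":-16.5,"dy":378,"dz":120,"rx":0,"ry":0,"rz":2},{"gripper":0,"dx":-16.5,"dy":378,"dz":120,"rx":0,"ry":0,"rz":2},{"gripper":0,"dx":-16.5,"dy":378,"dz":120,"rx":0,"ry":0,"rz":2},{"gripper":0,"dx":-16.5,"dy":378,"dz":120,"rx":0,"ry":0,"rz":2},{"gripper":0,"dx":-16.5,"dy":378,"dz":120,"rx":0,"ry":0,"rz":2},{"gripper":0,"dx":-16.5,"dy":378,"dz":120,"rx":0,"ry":0,"rz":2},{"gripper":0,"dx":-16.5,"dy":378,"dz":120,"rx":0,"ry":0,"rz":2}]' 25
```

```text
t: 9.2
position: [0.5524, -0.1199, 0.005]
orientation: [3.137, -0.169, 0.002]
ft_force: [-0.1, 1.9, 5.5]
finger_gap: 0.0597
gripper_force: 25.0
t: 10.7
position: [0.5359, 0.2566, 0.1243]
orientation: [3.139, -0.117, -0.0]
ft_force: [0.4, 0.5, -1.3]
finger_gap: 0.0595
gripper_force: 25.0
```

```bash
python3 -m inch '[{"gripper":0,"dx":0,"dy":0,"dz":-25,"rx":0,"ry":0,"rz":0},{"gripper":0,"dx":0,"dy":0,"dz":-45,"rx":0,"ry":0,"rz":0},{"gripper":0,"dx":0,"dy":0,"dz":-60,"rx":0,"ry":0,"rz":0},{"gripper":0,"dx":0,"dy":0,"dz":-70,"rx":0,"ry":0,"rz":0},{"gripper":0,"dx":0,"dy":0,"dz":-76,"rx":0,"ry":0,"rz":0},{"gripper":0,"dx":0,"dy":0,"dz":-80,"rx":0,"ry":0,"rz":0},{"gripper":0,"dx":0,"dy":0,"dz":-83,"rx":0,"ry":0,"rz":0},{"gripper":0,"dx":0,"dy":0,"dz":-85,"rx":0,"ry":0,"rz":0},{"gripper":0,"dx":0,"dy":0,"dz":-85,"rx":0,"ry":0,"rz":0}]' 25
python3 -m inch '[{"gripper":0,"dx":0,"dy":0,"dz":-1,"rx":0,"ry":0,"rz":0},{"gripper":0,"dx":0,"dy":0,"dz":-2,"rx":0,"ry":0,"rz":0},{"gripper":0,"dx":0,"dy":0,"dz":-2.5,"rx":0,"ry":0,"rz":0},{"gripper":0,"dx":0,"dy":0,"dz":-2.5,"rx":0,"ry":0,"rz":0}]' 25
```

```text
t: 11.45
position: [0.5366, 0.2586, 0.0399]
orientation: [-3.138, 0.114, -0.004]
ft_force: [0.2, 4.8, 0.8]
finger_gap: 0.0594
gripper_force: 25.0
t: 11.78
position: [0.5368, 0.2586, 0.0379]
orientation: [-3.138, 0.114, -0.005]
ft_force: [1.0, 5.2, 4.0]
finger_gap: 0.0596
gripper_force: 25.0
```

```bash
python3 -m inch '[{"gripper":0,"dx":0,"dy":1,"dz":0.5,"rx":0,"ry":0,"rz":0},{"gripper":0,"dx":0,"dy":1.3,"dz":0.5,"rx":0,"ry":0,"rz":0},{"gripper":0,"dx":0,"dy":1.3,"dz":-0.5,"rx":0,"ry":0,"rz":0},{"gripper":0,"dx":0,"dy":1.3,"dz":-0.5,"rx":0,"ry":0,"rz":0}]' 25; python3 -c "
from h import *
for i in range(3):
    s=readout.state();imaging.snapshot('top');print(s['position']*1000,s['ft_force'],s['ft_torque'])"
```

```text
t: 12.12
position: [0.5359, 0.2589, 0.037]
orientation: [3.139, -0.114, 0.001]
ft_force: [-0.4, -0.6, 7.6]
finger_gap: 0.0598
gripper_force: 25.0
[535.88046008 258.870356    36.98479422] [-0.35223194 -0.60368509  7.61632071] [0.12084006 0.1742537  0.03691863]
[535.85867812 258.85528124  36.97135264] [ 0.38044424 -0.65674008  7.79386369] [0.07168403 0.10506875 0.03675961]
[535.86461077 258.87585483  36.96776706] [-0.21315343 -0.84934219  7.60678937] [0.09615126 0.11680509 0.01654603]
```

Seated: z reads 5.0 mm above its value on the bench plus 32 mm, and the side force is gone. Releasing, then moving on to look at the retainer.

```bash
python3 -m inch '[{"gripper":0.9,"dx":0,"dy":0,"dz":0,"rx":0,"ry":0,"rz":0},{"gripper":1,"dx":0,"dy":0,"dz":0,"rx":0,"ry":0,"rz":0},{"gripper":1,"dx":0,"dy":0,"dz":0,"rx":0,"ry":0,"rz":0},{"gripper":1,"dx":0,"dy":0,"dz":0,"rx":0,"ry":0,"rz":0},{"gripper":1,"dx":0,"dy":0,"dz":25,"rx":0,"ry":0,"rz":0},{"gripper":1,"dx":0,"dy":0,"dz":60,"rx":0,"ry":0,"rz":0},{"gripper":1,"dx":-10,"dy":-10,"dz":100,"rx":0,"ry":0,"rz":0},{"gripper":1,"dx":-80,"dy":-300,"dz":130,"rx":0,"ry":0,"rz":4},{"gripper":1,"dx":-80,"dy":-300,"dz":130,"rx":0,"ry":0,"rz":4},{"gripper":1,"dx":-80,"dy":-300,"dz":130,"rx":0,"ry":0,"rz":4},{"gripper":1,"dx":-80,"dy":-300,"dz":130,"rx":0,"ry":0,"rz":4},{"gripper":1,"dx":-80,"dy":-300,"dz":130,"rx":0,"ry":0,"rz":4},{"gripper":1,"dx":-80,"dy":-300,"dz":130,"rx":0,"ry":0,"rz":4},{"gripper":1,"dx":-80,"dy":-300,"dz":130,"rx":0,"ry":0,"rz":4}]' 25
python3 -m inch '[{"gripper":1,"dx":0,"dy":-233,"dz":0,"rx":0,"ry":0,"rz":3},{"gripper":1,"dx":0,"dy":-233,"dz":0,"rx":0,"ry":0,"rz":3},{"gripper":1,"dx":0,"dy":-233,"dz":0,"rx":0,"ry":0,"rz":3},{"gripper":1,"dx":0,"dy":-233,"dz":0,"rx":0,"ry":0,"rz":3},{"gripper":1,"dx":0,"dy":-233,"dz":0,"rx":0,"ry":0,"rz":3},{"gripper":1,"dx":0,"dy":-233,"dz":0,"rx":0,"ry":0,"rz":3},{"gripper":1,"dx":0,"dy":-233,"dz":0,"rx":0,"ry":0,"rz":3},{"gripper":1,"dx":0,"dy":-233,"dz":0,"rx":0,"ry":0,"rz":3},{"gripper":1,"dx":0,"dy":-233,"dz":0,"rx":0,"ry":0,"rz":3}]' 25
python3 - <<'E'
from h import *
s=readout.state();c=imaging.get_calibration("wrist");im=imaging.snapshot("wrist");cv2.imwrite("pics/w5.png",im[:,:,::-1]);np.save("w5.npy",c,allow_pickle=True)
print(s['position'],np.degrees(2*np.arctan2(s['orientation'][1],s['orientation'][0])))
uv=proj(c,[[.512,-.27,.012]],True)[0];b=blob(im,uv,170);print(uv,b.min(0),b.max(0),rect(ray(c,b,.012,True)))
# window
m=np.zeros(im.shape[:2],np.uint8);cv2.fillPoly(m,[b.astype(np.int32)],1);m&=(im.min(2)<150).astype(np.uint8)
cs,_=cv2.findContours(m,cv2.RETR_EXTERNAL,cv2.CHAIN_APPROX_NONE);w=max(cs,key=cv2.contourArea)[:,0].astype(float)
print("win12",rect(ray(c,w,.012,True)))
(ce,sz,a)=rect(ray(c,b,.012,True));u=np.array([np.cos(np.radians(a)),np.sin(np.radians(a))]);q=(ray(c,b,.012,True)[:,:2]*1000-ce)
print("long ext",(q@u).min(),(q@u).max())
v=q@np.array([-u[1],u[0]])
body=q[np.abs(v)>22];print("body x ext",(body@u).min(),(body@u).max())
t=imaging.snapshot("top");cv2.imwrite("pics/t5.png",t[:,:,::-1])
E
```

```text
t: 13.43
position: [0.4564, -0.034, 0.1655]
orientation: [3.141, -0.003, -0.001]
ft_force: [1.1, -0.3, 0.0]
finger_gap: 0.0919
gripper_force: 0.0
t: 14.18
position: [0.4571, -0.2645, 0.1649]
orientation: [-3.139, -0.078, 0.002]
ft_force: [-0.5, -0.4, -0.5]
finger_gap: 0.092
gripper_force: 0.0
[ 0.4570763  -0.26445698  0.16494934] -357.142585582902
[291.97393599 149.49948311] [261.  39.] [324. 169.] (array([ 556.9, -268.3]), array([127.2,  59.9]), 3.0)
win12 (array([ 556.5, -267.8]), array([67.1, 34. ]), 2.9)
long ext -63.64240050931811 63.5701993415719
body x ext -49.147336917291454 50.73356571338938
```

```bash
python3 -c "
from h import *
s=readout.state();p=s['position']*1000;print(p,np.degrees(2*np.arctan2(s['orientation'][1],s['orientation'][0])),'go',557.5-p[0],-268.2-p[1],4-p[2])"
```

```text
[ 457.47034847 -263.89565263  165.30622917] -357.04700904990574 go 100.02965152691354 -4.30434736821212 -161.30622916568956
```

```bash
python3 -m inch '[{"gripper":1,"dx":35,"dy":-4,"dz":-25,"rx":0,"ry":0,"rz":0},{"gripper":1,"dx":68,"dy":-4,"dz":-50,"rx":0,"ry":0,"rz":0},{"gripper":1,"dx":100,"dy":-4,"dz":-70,"rx":0,"ry":0,"rz":0},{"gripper":1,"dx":100,"dy":-4,"dz":-105,"rx":0,"ry":0,"rz":0},{"gripper":1,"dx":100,"dy":-4,"dz":-135,"rx":0,"ry":0,"rz":0},{"gripper":1,"dx":100,"dy":-4,"dz":-155,"rx":0,"ry":0,"rz":0},{"gripper":1,"dx":100,"dy":-4,"dz":-161.3,"rx":0,"ry":0,"rz":0},{"gripper":1,"dx":100,"dy":-4,"dz":-161.3,"rx":0,"ry":0,"rz":0},{"gripper":0,"dx":100,"dy":-4,"dz":-161.3,"rx":0,"ry":0,"rz":0},{"gripper":0,"dx":100,"dy":-4,"dz":-161.3,"rx":0,"ry":0,"rz":0},{"gripper":0,"dx":100,"dy":-4,"dz":-161.3,"rx":0,"ry":0,"rz":0},{"gripper":0,"dx":100,"dy":-4,"dz":-161.3,"rx":0,"ry":0,"rz":0},{"gripper":0,"dx":100,"dy":-4,"dz":-161.3,"rx":0,"ry":0,"rz":0},{"gripper":0,"dx":100,"dy":-4,"dz":-161.3,"rx":0,"ry":0,"rz":0},{"gripper":0,"dx":100,"dy":-4,"dz":-161.3,"rx":0,"ry":0,"rz":0}]' 30
python3 -m inch '[{"gripper":0,"dx":0,"dy":0,"dz":30,"rx":0,"ry":0,"rz":0},{"gripper":0,"dx":0,"dy":0,"dz":65,"rx":0,"ry":0,"rz":0},{"gripper":0,"dx":0,"dy":0,"dz":105,"rx":0,"ry":0,"rz":0},{"gripper":0,"dx":-2,"dy":35,"dz":140,"rx":0,"ry":0,"rz":0},{"gripper":0,"dx":-16,"dy":300,"dz":150,"rx":0,"ry":0,"rz":-4},{"gripper":0,"dx":-16,"dy":300,"dz":150,"rx":0,"ry":0,"rz":-4},{"gripper":0,"dx":-16,"dy":300,"dz":150,"rx":0,"ry":0,"rz":-4},{"gripper":0,"dx":-16,"dy":300,"dz":150,"rx":0,"ry":0,"rz":-4},{"gripper":0,"dx":-16,"dy":300,"dz":150,"rx":0,"ry":0,"rz":-4},{"gripper":0,"dx":-16,"dy":300,"dz":150,"rx":0,"ry":0,"rz":-4},{"gripper":0,"dx":-16,"dy":300,"dz":150,"rx":0,"ry":0,"rz":-4},{"gripper":0,"dx":-16,"dy":300,"dz":150,"rx":0,"ry":0,"rz":-4},{"gripper":0,"dx":-16,"dy":300,"dz":150,"rx":0,"ry":0,"rz":-4},{"gripper":0,"dx":-16,"dy":300,"dz":150,"rx":0,"ry":0,"rz":-4},{"gripper":0,"dx":-16,"dy":300,"dz":150,"rx":0,"ry":0,"rz":-4}]' 30
python3 -c "
from h import *
s=readout.state();p=s['position']*1000;print(p,np.degrees(2*np.arctan2(s['orientation'][1],s['orientation'][0])))"
```

```text
t: 15.53
position: [0.5577, -0.2694, 0.0048]
orientation: [3.14, 0.078, 0.001]
ft_force: [-0.1, 1.8, 5.7]
finger_gap: 0.0592
gripper_force: 30.0
t: 16.78
position: [0.5416, 0.0294, 0.1538]
orientation: [3.141, -0.033, -0.001]
ft_force: [0.3, -0.2, -0.9]
finger_gap: 0.0596
gripper_force: 30.0
[541.5658484   29.35162217 153.81417779] -1.216927312990034
```

```bash
python3 -m inch '[{"gripper":0,"dx":1.6,"dy":229.8,"dz":0,"rx":0,"ry":0,"rz":-2.9},{"gripper":0,"dx":1.6,"dy":229.8,"dz":0,"rx":0,"ry":0,"rz":-2.9},{"gripper":0,"dx":1.6,"dy":229.8,"dz":0,"rx":0,"ry":0,"rz":-2.9},{"gripper":0,"dx":1.6,"dy":229.8,"dz":0,"rx":0,"ry":0,"rz":-2.9},{"gripper":0,"dx":1.6,"dy":229.8,"dz":0,"rx":0,"ry":0,"rz":-2.9},{"gripper":0,"dx":1.6,"dy":229.8,"dz":0,"rx":0,"ry":0,"rz":-2.9},{"gripper":0,"dx":1.6,"dy":229.8,"dz":0,"rx":0,"ry":0,"rz":-2.9},{"gripper":0,"dx":1.6,"dy":229.8,"dz":0,"rx":0,"ry":0,"rz":-2.9},{"gripper":0,"dx":1.6,"dy":229.8,"dz":0,"rx":0,"ry":0,"rz":-2.9},{"gripper":0,"dx":1.6,"dy":229.8,"dz":0,"rx":0,"ry":0,"rz":-2.9}]' 30
python3 -m inch '[{"gripper":0,"dx":0,"dy":0,"dz":0,"rx":-0.5,"ry":-7,"rz":0},{"gripper":0,"dx":0,"dy":0,"dz":0,"rx":-1,"ry":-14,"rz":0},{"gripper":0,"dx":0,"dy":0,"dz":0,"rx":-1.43,"ry":-19.95,"rz":0},{"gripper":0,"dx":0,"dy":0,"dz":0,"rx":-1.43,"ry":-19.95,"rz":0},{"gripper":0,"dx":0,"dy":0,"dz":0,"rx":-1.43,"ry":-19.95,"rz":0},{"gripper":0,"dx":0,"dy":0,"dz":0,"rx":-1.43,"ry":-19.95,"rz":0}]' 30
cat >> h.py <<'E'
H=np.array([535.7,259.7,0]);YAW=np.radians(-4.1)
def hp():
    s=readout.state();p=s['position']*1000-H;R=Ro.from_euler('z',-YAW)
    hpv=R.apply(p);T=R*Ro.from_rotvec(s['orientation']);M=T.as_matrix();z=-M[:,2]
    th=np.degrees(np.arctan2(-z[0],z[2]));yaw=np.degrees(np.arctan2(M[0,1],-M[1,1]))
    o=hpv-4.6*z
    print("tcp h",hpv.round(1),"tilt",th.round(2),"roll",np.degrees(z[1]).round(2),"yaw",yaw.round(2),"origin",o.round(1),"F",R.apply(s['ft_force']).round(1),"t",s['t'])
E
python3 -c "
from h import *
hp()"
```

```text
t: 17.62
position: [0.5435, 0.2585, 0.1539]
orientation: [3.139, -0.114, -0.001]
ft_force: [0.1, -0.6, -2.4]
finger_gap: 0.0592
gripper_force: 30.0
t: 18.12
position: [0.5444, 0.2598, 0.155]
orientation: [3.08, -0.111, 0.542]
ft_force: [1.0, 0.3, -2.5]
finger_gap: 0.059
gripper_force: 30.0
tcp h [  8.7   0.8 155. ] tilt 19.97 roll 0.01 yaw -0.03 origin [ 10.3   0.8 150.7] F [ 1.   0.4 -2.5] t 18.1167
```

```bash
python3 -m inch '[{"gripper":0,"dx":0,"dy":0,"dz":-30,"rx":0,"ry":0,"rz":0},{"gripper":0,"dx":0,"dy":0,"dz":-52,"rx":0,"ry":0,"rz":0},{"gripper":0,"dx":0,"dy":0,"dz":-66,"rx":0,"ry":0,"rz":0},{"gripper":0,"dx":0,"dy":0,"dz":-74,"rx":0,"ry":0,"rz":0},{"gripper":0,"dx":0,"dy":0,"dz":-79,"rx":0,"ry":0,"rz":0},{"gripper":0,"dx":0,"dy":0,"dz":-81.5,"rx":0,"ry":0,"rz":0},{"gripper":0,"dx":0,"dy":0,"dz":-81.5,"rx":0,"ry":0,"rz":0},{"gripper":0,"dx":0,"dy":0,"dz":-81.5,"rx":0,"ry":0,"rz":0}]' 30
python3 - <<'E'
from h import *
hp();s=imaging.snapshot("scene");cv2.imwrite("pics/s6.png",s[:,:,::-1]);hp()
E
```

```text
t: 18.78
position: [0.544, 0.2606, 0.0735]
orientation: [3.08, -0.109, 0.545]
ft_force: [0.1, 0.4, -1.4]
finger_gap: 0.0596
gripper_force: 30.0
tcp h [ 8.2  1.5 73.5] tilt 20.07 roll -0.02 yaw 0.04 origin [ 9.7  1.5 69.1] F [ 0.1  0.4 -1.4] t 18.7833
tcp h [ 8.1  1.5 73.6] tilt 20.09 roll -0.03 yaw 0.05 origin [ 9.7  1.5 69.3] F [ 0.2 -0.2 -1.7] t 18.8333
```

```bash
python3 -m inch '[{"gripper":0,"dx":0,"dy":-0.5,"dz":-1.7,"rx":0,"ry":0,"rz":0},{"gripper":0,"dx":-2,"dy":-0.4,"dz":-1.9,"rx":0,"ry":0,"rz":0},{"gripper":0,"dx":-4,"dy":-0.3,"dz":-1.9,"rx":0,"ry":0,"rz":0},{"gripper":0,"dx":-5.5,"dy":-0.2,"dz":-1.9,"rx":0,"ry":0,"rz":0},{"gripper":0,"dx":-7,"dy":-0.1,"dz":-1.9,"rx":0,"ry":0,"rz":0},{"gripper":0,"dx":-7,"dy":-0.1,"dz":-1.9,"rx":0,"ry":0,"rz":0},{"gripper":0,"dx":-7,"dy":-0.1,"dz":-1.9,"rx":0,"ry":0,"rz":0}]' 30
python3 -c "
from h import *
hp()"
```

```text
t: 19.42
position: [0.536, 0.2604, 0.0708]
orientation: [3.08, -0.108, 0.543]
ft_force: [-0.1, -0.1, -1.8]
finger_gap: 0.0593
gripper_force: 30.0
tcp h [ 0.3  0.7 70.8] tilt 20.01 roll -0.0 yaw 0.07 origin [ 1.8  0.7 66.4] F [-0.  -0.1 -1.8] t 19.4167
```

```bash
python3 -m inch '[{"gripper":0,"dx":-0.1,"dy":0,"dz":-2,"rx":0.14,"ry":2,"rz":0},{"gripper":0,"dx":-0.2,"dy":0,"dz":-4,"rx":0.29,"ry":4,"rz":0},{"gripper":0,"dx":-0.4,"dy":0,"dz":-6,"rx":0.43,"ry":6,"rz":0},{"gripper":0,"dx":-0.5,"dy":0,"dz":-8,"rx":0.57,"ry":8,"rz":0},{"gripper":0,"dx":-0.5,"dy":0,"dz":-8,"rx":0.57,"ry":8,"rz":0},{"gripper":0,"dx":-0.5,"dy":0,"dz":-8,"rx":0.57,"ry":8,"rz":0}]' 30
python3 - <<'E'
from h import *
hp();s=imaging.snapshot("scene");cv2.imwrite("pics/s7.png",s[:,:,::-1])
w=imaging.snapshot("wrist");cv2.imwrite("pics/w7.png",w[:,:,::-1])
E
```

```text
t: 19.92
position: [0.536, 0.2602, 0.0626]
orientation: [3.115, -0.111, 0.328]
ft_force: [-0.4, -0.4, -1.5]
finger_gap: 0.0595
gripper_force: 30.0
tcp h [ 0.3  0.5 62.6] tilt 12.04 roll 0.02 yaw 0.03 origin [ 1.3  0.5 58.1] F [-0.4 -0.4 -1.5] t 19.9167
```

```bash
python3 -m inch '[{"gripper":0,"dx":-0.2,"dy":0,"dz":-2.2,"rx":0.14,"ry":2,"rz":0},{"gripper":0,"dx":-0.4,"dy":0,"dz":-4.4,"rx":0.29,"ry":4,"rz":0},{"gripper":0,"dx":-0.4,"dy":0,"dz":-4.4,"rx":0.29,"ry":4,"rz":0}]' 30
python3 -c "
from h import *
hp()"
python3 -m inch '[{"gripper":0,"dx":0,"dy":0,"dz":-1.1,"rx":0.07,"ry":1,"rz":0},{"gripper":0,"dx":0,"dy":0,"dz":-2.2,"rx":0.14,"ry":2,"rz":0},{"gripper":0,"dx":0,"dy":0,"dz":-3.3,"rx":0.21,"ry":3,"rz":0},{"gripper":0,"dx":0,"dy":0,"dz":-3.3,"rx":0.21,"ry":3,"rz":0}]' 30
python3 -c "
from h import *
hp()"
```

```text
t: 20.27
position: [0.5355, 0.2605, 0.0585]
orientation: [3.127, -0.11, 0.218]
ft_force: [-3.8, 1.1, 0.9]
finger_gap: 0.0597
gripper_force: 30.0
tcp h [-0.3  0.8 58.5] tilt 7.96 roll -0.01 yaw 0.05 origin [ 0.4  0.8 53.9] F [-3.8  0.8  0.9] t 20.2667
t: 20.6
position: [0.5354, 0.2606, 0.0559]
orientation: [3.134, -0.111, 0.135]
ft_force: [-5.4, 0.9, 9.0]
finger_gap: 0.0596
gripper_force: 30.0
tcp h [-0.3  0.8 55.9] tilt 4.94 roll -0.02 yaw 0.05 origin [ 0.1  0.8 51.3] F [-5.4  0.6  9. ] t 20.6
```

```bash
python3 -m inch '[{"gripper":0,"dx":0,"dy":0,"dz":-1.5,"rx":0.07,"ry":1,"rz":0},{"gripper":0,"dx":0,"dy":0,"dz":-3,"rx":0.14,"ry":2,"rz":0},{"gripper":0,"dx":0,"dy":0,"dz":-4.2,"rx":0.21,"ry":3,"rz":0},{"gripper":0,"dx":0,"dy":0,"dz":-4.2,"rx":0.21,"ry":3,"rz":0}]' 30
python3 -c "
from h import *
hp()"
python3 -m inch '[{"gripper":0,"dx":0,"dy":0,"dz":-1,"rx":0.07,"ry":1,"rz":0},{"gripper":0,"dx":0,"dy":0,"dz":-2,"rx":0.14,"ry":2,"rz":0},{"gripper":0,"dx":0,"dy":0,"dz":-2.5,"rx":0.14,"ry":2,"rz":0},{"gripper":0,"dx":0,"dy":0,"dz":-2.5,"rx":0.14,"ry":2,"rz":0}]' 30
python3 -c "
from h import *
hp()"
```

```text
t: 20.93
position: [0.5359, 0.2606, 0.0547]
orientation: [3.139, -0.11, 0.056]
ft_force: [-10.8, -1.8, 29.1]
finger_gap: 0.0596
gripper_force: 30.0
tcp h [ 0.1  0.9 54.7] tilt 2.06 roll -0.04 yaw 0.08 origin [ 0.3  0.9 50.1] F [-10.7  -2.6  29.1] t 20.9333
t: 21.27
position: [0.5364, 0.2606, 0.0538]
orientation: [-3.139, 0.11, -0.005]
ft_force: [-11.7, -5.0, 38.0]
finger_gap: 0.0595
gripper_force: 30.0
tcp h [ 0.6  1.  53.8] tilt 0.2 roll -0.06 yaw 0.1 origin [ 0.6  1.  49.2] F [-11.3  -5.8  38. ] t 21.2667
```

```bash
python3 -m inch '[{"gripper":0,"dx":0,"dy":-0.5,"dz":2.5,"rx":0,"ry":0,"rz":0},{"gripper":0,"dx":0,"dy":-1.4,"dz":3.5,"rx":0,"ry":0,"rz":0},{"gripper":0,"dx":0,"dy":-1.4,"dz":3.5,"rx":0,"ry":0,"rz":0}]' 30
python3 - <<'E'
from h import *
hp();s=imaging.snapshot("scene");cv2.imwrite("pics/s8.png",s[:,:,::-1])
w=imaging.snapshot("wrist");cv2.imwrite("pics/w8.png",w[:,:,::-1])
a=cv2.imread("pics/s8.png")[200:300,330:420];print(proj(imaging.get_calibration("scene"),[[.536,.2597,.05]]),proj(imaging.get_calibration("wrist"),[[.536,.2597,.05],[.592,.2557,.06]],True))
E
```

```text
t: 21.52
position: [0.5361, 0.2603, 0.0542]
orientation: [-3.137, 0.11, -0.004]
ft_force: [-4.6, 3.7, 14.3]
finger_gap: 0.0594
gripper_force: 30.0
tcp h [ 0.3  0.7 54.2] tilt 0.14 roll -0.15 yaw 0.08 origin [ 0.3  0.7 49.6] F [-4.8  3.3 14.3] t 21.5167
[[376.11386717 246.84418948]] [[283.18223754 264.27338964]
 [283.08390519 159.5320949 ]]
```

```bash
python3 - <<'E'
import cv2,numpy as np
s=cv2.imread("pics/s8.png")[195:295,330:430];w=cv2.imread("pics/w8.png")[90:240,190:380]
a=cv2.resize(s,(400,400),interpolation=cv2.INTER_CUBIC);b=cv2.resize(w,(400,316),interpolation=cv2.INTER_CUBIC)
o=np.zeros((400,800,3),np.uint8);o[:,:400]=a;o[:316,400:]=b
o=cv2.convertScaleAbs(o,alpha=1.2,beta=10);cv2.imwrite("pics/c3.png",o)
E
```

```text
(no output)
```

View pics/c3.png

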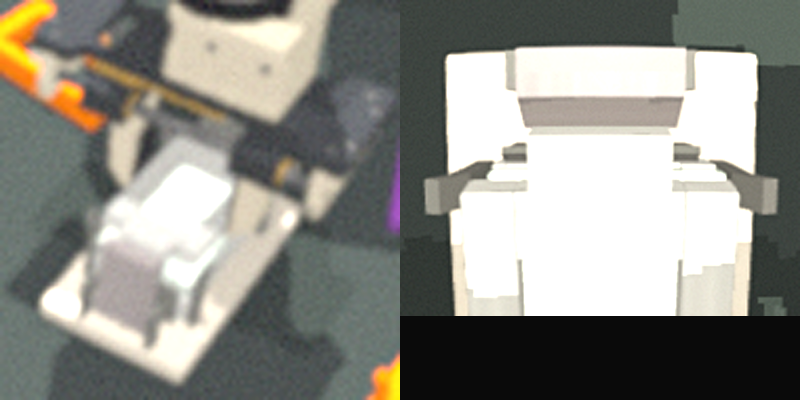

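The scene crop shows the retainer in the holder between the posts, with its near end hidden. The wrist crop shows the catch with its grey ramp at (600,110) and the tab's end just below it at about (600,130). The frame lies centred between the flared posts at (445,195) and (760,195). I'll check the edges numerically.

```bash
python3 - <<'E'
from h import *
im=cv2.imread("pics/w8.png")[:,:,::-1];c=imaging.get_calibration("wrist")
print([ (r,*map(int,im[r,280:290].mean(0))) for r in range(105,190,2)])
def P(x,y,z): 
    w=Ro.from_euler('z',YAW).apply([x,y,z])+H; return proj(c,[w/1000],True)[0].round(1)
for n,p in (("ramp top closed",(64.5,0,74)),("ramp top open5",(69.5,0,74)),("ramp bot",(57,0,59.5)),("ramp bot open5",(62,0,59.5)),("nose low",(57,0,57.5)),("tab top lvl z56",(62,0,56)),("tab top z61",(62,0,61.5)),("tab top z66",(62,0,66)),("plate far end L",(82,46,12)),("plate far R",(82,-46,12))): print(n,P(*p))
for r in (115,130,150): 
    row=im[r,190:380].min(1);print(r,[(i+190,int(row[i]),int(row[i+2])) for i in range(188) if abs(int(row[i+2])-int(row[i]))>40])
E
```

```text
[(105, 42, 48, 44), (107, 43, 48, 44), (109, 40, 46, 42), (111, 79, 78, 73), (113, 229, 215, 207), (115, 222, 210, 202), (117, 221, 210, 200), (119, 221, 210, 200), (121, 220, 209, 199), (123, 221, 209, 200), (125, 224, 212, 203), (127, 224, 212, 203), (129, 223, 210, 202), (131, 223, 210, 201), (133, 223, 211, 202), (135, 196, 183, 174), (137, 133, 124, 116), (139, 136, 126, 118), (141, 136, 126, 119), (143, 138, 128, 121), (145, 138, 128, 121), (147, 136, 127, 118), (149, 142, 133, 125), (151, 178, 176, 162), (153, 186, 182, 170), (155, 237, 235, 226), (157, 234, 232, 224), (159, 234, 232, 221), (161, 235, 232, 222), (163, 234, 232, 222), (165, 234, 232, 222), (167, 233, 232, 221), (169, 234, 232, 222), (171, 234, 231, 221), (173, 234, 231, 221), (175, 234, 231, 221), (177, 233, 230, 221), (179, 234, 231, 221), (181, 233, 230, 219), (183, 230, 227, 216), (185, 231, 228, 216), (187, 229, 227, 216), (189, 230, 228, 216)]
ramp top closed [283.  142.7]
ramp top open5 [283.  130.9]
ramp bot [283.2 158.3]
ramp bot open5 [283.2 147.6]
nose low [283.2 158. ]
tab top lvl z56 [283.2 147.4]
tab top z61 [283.2 147.8]
tab top z66 [283.1 148.1]
plate far end L [209.2 114.6]
plate far R [358.5 114.8]
115 [(212, 42, 93), (238, 200, 147), (239, 192, 146), (243, 146, 191), (324, 200, 151), (325, 190, 147), (329, 144, 242), (330, 176, 255), (355, 176, 122), (356, 158, 90), (357, 122, 62)]
130 [(210, 30, 190), (211, 67, 214), (238, 225, 155), (239, 202, 139), (243, 142, 184), (244, 149, 194), (324, 199, 150), (329, 137, 255), (330, 176, 255), (357, 255, 172), (358, 255, 43), (359, 172, 33)]
150 [(210, 33, 158), (211, 49, 208), (212, 158, 220), (247, 223, 174), (248, 219, 152), (320, 149, 207), (321, 171, 223), (356, 226, 159), (357, 211, 47), (358, 159, 35)]
```

The catch is open about 3 mm and the tab still rides on its ramp. The frame has turned about 7° in the pads, so pressing at the middle does not work. I'll release it and press the tab end with the closed fingertips.

```bash
python3 -m inch '[{"gripper":0,"dx":0,"dy":0,"dz":1.5,"rx":0,"ry":0,"rz":0},{"gripper":0.8,"dx":0,"dy":0,"dz":1.5,"rx":0,"ry":0,"rz":0},{"gripper":1,"dx":0,"dy":0,"dz":1.5,"rx":0,"ry":0,"rz":0},{"gripper":1,"dx":0,"dy":0,"dz":1.5,"rx":0,"ry":0,"rz":0},{"gripper":1,"dx":0,"dy":0,"dz":1.5,"rx":0,"ry":0,"rz":0},{"gripper":1,"dx":0,"dy":0,"dz":10,"rx":0,"ry":0,"rz":0},{"gripper":1,"dx":0,"dy":0,"dz":30,"rx":0,"ry":0,"rz":0},{"gripper":1,"dx":0,"dy":0,"dz":55,"rx":0,"ry":0,"rz":0},{"gripper":0,"dx":0,"dy":0,"dz":55,"rx":0,"ry":0,"rz":0},{"gripper":0,"dx":0,"dy":0,"dz":55,"rx":0,"ry":0,"rz":0},{"gripper":0,"dx":0,"dy":0,"dz":55,"rx":0,"ry":0,"rz":0}]' 30
python3 - <<'E'
from h import *
hp();c=imaging.get_calibration("wrist");im=imaging.snapshot("wrist");cv2.imwrite("pics/w9.png",im[:,:,::-1])
def P(x,y,z): 
    w=Ro.from_euler('z',YAW).apply([x,y,z])+H; return proj(c,[w/1000],True)[0].round(1)
for n,p in (("ramp top closed",(64.5,0,74)),("ramp bot",(57,0,59.5)),("tab top z56",(62,0,56)),("tab top z72",(60,0,72)),("body end z56",(50,25,56)),("body z70",(49,25,70))): print(n,P(*p))
x0=int(P(57,0,60)[0]);g=im[:,x0-4:x0+5].mean((1,2));xb=int(P(50,25,56)[0])
print([(r,int(g[r])) for r in range(100,240,3)])
g=im[:,xb-2:xb+3].mean((1,2));print(xb,[(r,int(g[r])) for r in range(130,260,3)])
E
```

```text
t: 22.53
position: [0.535, 0.2587, 0.1067]
orientation: [3.139, -0.111, -0.002]
ft_force: [-0.1, -0.5, -0.7]
finger_gap: 0.0765
gripper_force: 0.0
tcp h [ -0.6  -1.  106.7] tilt -0.07 roll 0.03 yaw 0.06 origin [ -0.6  -1.  102.1] F [-0.  -0.5 -0.7] t 22.5333
ramp top closed [280.5 139.6]
ramp bot [280.8 151.3]
tab top z56 [280.9 143.3]
tab top z72 [280.6 147.2]
body end z56 [242.  162.3]
body z70 [239.  165.7]
[(100, 45), (103, 45), (106, 44), (109, 46), (112, 45), (115, 37), (118, 235), (121, 228), (124, 210), (127, 209), (130, 212), (133, 212), (136, 212), (139, 136), (142, 129), (145, 131), (148, 139), (151, 180), (154, 232), (157, 230), (160, 230), (163, 230), (166, 230), (169, 230), (172, 228), (175, 226), (178, 226), (181, 228), (184, 231), (187, 231), (190, 231), (193, 228), (196, 243), (199, 243), (202, 243), (205, 243), (208, 243), (211, 243), (214, 242), (217, 243), (220, 243), (223, 243), (226, 243), (229, 243), (232, 242), (235, 242), (238, 242)]
242 [(130, 236), (133, 237), (136, 237), (139, 235), (142, 235), (145, 236), (148, 237), (151, 237), (154, 237), (157, 241), (160, 151), (163, 203), (166, 204), (169, 170), (172, 220), (175, 229), (178, 229), (181, 229), (184, 229), (187, 228), (190, 228), (193, 228), (196, 228), (199, 228), (202, 228), (205, 228), (208, 227), (211, 227), (214, 222), (217, 180), (220, 181), (223, 180), (226, 179), (229, 179), (232, 180), (235, 180), (238, 180), (241, 180), (244, 179), (247, 179), (250, 179), (253, 178), (256, 179), (259, 179)]
```

```bash
python3 -m inch '[{"gripper":0,"dx":20,"dy":-1,"dz":0,"rx":0,"ry":0,"rz":0},{"gripper":0,"dx":44.5,"dy":-2.2,"dz":0,"rx":0,"ry":0,"rz":0},{"gripper":0,"dx":44.5,"dy":-2.2,"dz":-12,"rx":0,"ry":0,"rz":0},{"gripper":0,"dx":44.5,"dy":-2.2,"dz":-24,"rx":0,"ry":0,"rz":0},{"gripper":0,"dx":44.5,"dy":-2.2,"dz":-28,"rx":0,"ry":0,"rz":0},{"gripper":0,"dx":44.5,"dy":-2.2,"dz":-28,"rx":0,"ry":0,"rz":0}]' 30
python3 -c "
from h import *
hp()"
python3 -m inch '[{"gripper":0,"dx":0,"dy":0,"dz":-3,"rx":0,"ry":0,"rz":0},{"gripper":0,"dx":0,"dy":0,"dz":-6,"rx":0,"ry":0,"rz":0},{"gripper":0,"dx":0,"dy":0,"dz":-9,"rx":0,"ry":0,"rz":0},{"gripper":0,"dx":0,"dy":0,"dz":-11,"rx":0,"ry":0,"rz":0},{"gripper":0,"dx":0,"dy":0,"dz":-11,"rx":0,"ry":0,"rz":0}]' 30
python3 -c "
from h import *
hp()"
```

```text
t: 23.08
position: [0.5776, 0.2563, 0.0761]
orientation: [3.138, -0.11, -0.01]
ft_force: [-0.7, -0.7, 0.4]
finger_gap: 0.0322
gripper_force: 0.0
tcp h [42.  -0.4 76.1] tilt -0.36 roll 0.13 yaw 0.08 origin [42.  -0.4 71.5] F [-0.6 -0.7  0.4] t 23.0833
t: 23.5
position: [0.5804, 0.2572, 0.0693]
orientation: [-3.139, 0.11, -0.003]
ft_force: [-0.5, 0.6, 0.3]
finger_gap: 0.0014
gripper_force: 0.0
tcp h [44.7  0.7 69.3] tilt 0.11 roll -0.05 yaw 0.08 origin [44.7  0.7 64.7] F [-0.5  0.6  0.3] t 23.5
```

```bash
python3 -m inch '[{"gripper":0,"dx":0,"dy":0,"dz":-1.5,"rx":0,"ry":0,"rz":0},{"gripper":0,"dx":0,"dy":0,"dz":-3,"rx":0,"ry":0,"rz":0},{"gripper":0,"dx":0,"dy":0,"dz":-4,"rx":0,"ry":0,"rz":0},{"gripper":0,"dx":0,"dy":0,"dz":-4,"rx":0,"ry":0,"rz":0}]' 30
python3 -c "
from h import *
hp()"
python3 -m inch '[{"gripper":0,"dx":0,"dy":0,"dz":-1,"rx":0,"ry":0,"rz":0},{"gripper":0,"dx":0,"dy":0,"dz":-2,"rx":0,"ry":0,"rz":0},{"gripper":0,"dx":0,"dy":0,"dz":-3,"rx":0,"ry":0,"rz":0},{"gripper":0,"dx":0,"dy":0,"dz":-3,"rx":0,"ry":0,"rz":0}]' 30
python3 -c "
from h import *
hp()"
```

```text
t: 23.83
position: [0.5798, 0.2567, 0.0635]
orientation: [3.139, -0.111, -0.001]
ft_force: [1.4, 0.2, 1.8]
finger_gap: 0.0002
gripper_force: 0.7
tcp h [44.2  0.2 63.5] tilt -0.05 roll 0.02 yaw 0.07 origin [44.1  0.2 58.9] F [1.4 0.3 1.8] t 23.8333
t: 24.17
position: [0.5797, 0.2567, 0.0605]
orientation: [3.139, -0.111, -0.002]
ft_force: [0.6, 0.1, 0.7]
finger_gap: 0.0004
gripper_force: 0.6
tcp h [44.1  0.1 60.5] tilt -0.06 roll 0.03 yaw 0.06 origin [44.1  0.1 55.9] F [0.6 0.2 0.7] t 24.1667
```

```bash
python3 -m inch '[{"gripper":0,"dx":0,"dy":0,"dz":-1,"rx":0,"ry":0,"rz":0},{"gripper":0,"dx":0,"dy":0,"dz":-2,"rx":0,"ry":0,"rz":0},{"gripper":0,"dx":0,"dy":0,"dz":-2.5,"rx":0,"ry":0,"rz":0},{"gripper":0,"dx":0,"dy":0,"dz":-2.5,"rx":0,"ry":0,"rz":0}]' 30
python3 -c "
from h import *
hp()"
python3 -m inch '[{"gripper":0,"dx":0,"dy":0,"dz":-1,"rx":0,"ry":0,"rz":0},{"gripper":0,"dx":0,"dy":0,"dz":-2,"rx":0,"ry":0,"rz":0},{"gripper":0,"dx":0,"dy":0,"dz":-3,"rx":0,"ry":0,"rz":0},{"gripper":0,"dx":0,"dy":0,"dz":-3,"rx":0,"ry":0,"rz":0}]' 30
python3 -c "
from h import *
hp()"
```

```text
t: 24.5
position: [0.5797, 0.2567, 0.0581]
orientation: [3.139, -0.111, -0.002]
ft_force: [0.9, -1.5, 1.4]
finger_gap: 0.0003
gripper_force: 0.7
tcp h [44.1  0.1 58.1] tilt -0.06 roll 0.02 yaw 0.06 origin [44.1  0.1 53.5] F [ 1.  -1.4  1.4] t 24.5
t: 24.83
position: [0.5793, 0.2567, 0.0562]
orientation: [3.139, -0.11, -0.002]
ft_force: [-3.8, -1.6, 9.0]
finger_gap: 0.0004
gripper_force: 4.6
tcp h [43.7  0.1 56.2] tilt -0.08 roll 0.03 yaw 0.08 origin [43.7  0.1 51.6] F [-3.7 -1.8  9. ] t 24.8333
```

Contact comes at z = 56.2, the seated frame's top, so the tab end is already down. I'll press a bit harder, then probe the tongue end the same way.

```bash
python3 -m inch '[{"gripper":0,"dx":0,"dy":0,"dz":-1,"rx":0,"ry":0,"rz":0},{"gripper":0,"dx":0,"dy":0,"dz":-2,"rx":0,"ry":0,"rz":0},{"gripper":0,"dx":0,"dy":0,"dz":-2,"rx":0,"ry":0,"rz":0}]' 30
python3 -c "
from h import *
hp()"
python3 -m inch '[{"gripper":0,"dx":0,"dy":0,"dz":10,"rx":0,"ry":0,"rz":0},{"gripper":0,"dx":0,"dy":0,"dz":22,"rx":0,"ry":0,"rz":0},{"gripper":0,"dx":-40,"dy":2.9,"dz":22,"rx":0,"ry":0,"rz":0},{"gripper":0,"dx":-80,"dy":5.8,"dz":22,"rx":0,"ry":0,"rz":0},{"gripper":0,"dx":-80,"dy":5.8,"dz":14,"rx":0,"ry":0,"rz":0},{"gripper":0,"dx":-80,"dy":5.8,"dz":10,"rx":0,"ry":0,"rz":0},{"gripper":0,"dx":-80,"dy":5.8,"dz":8,"rx":0,"ry":0,"rz":0},{"gripper":0,"dx":-80,"dy":5.8,"dz":8,"rx":0,"ry":0,"rz":0}]' 30
python3 -c "
from h import *
hp()"
```

```text
t: 25.08
position: [0.5795, 0.2567, 0.0561]
orientation: [3.139, -0.11, -0.0]
ft_force: [-6.6, -2.6, 21.1]
finger_gap: 0.0004
gripper_force: 10.4
tcp h [43.9  0.2 56.1] tilt -0.01 roll 0.01 yaw 0.08 origin [43.9  0.2 51.5] F [-6.4 -3.1 21.1] t 25.0833
t: 25.75
position: [0.5008, 0.2626, 0.0611]
orientation: [3.14, -0.111, -0.0]
ft_force: [0.4, 0.7, -0.8]
finger_gap: 0.0003
gripper_force: 0.0
tcp h [-35.    0.4  61.1] tilt -0.01 roll 0.01 yaw 0.05 origin [-35.    0.4  56.5] F [ 0.3  0.7 -0.8] t 25.75
```

```bash
python3 -m inch '[{"gripper":0,"dx":-2,"dy":0,"dz":-1.5,"rx":0,"ry":0,"rz":0},{"gripper":0,"dx":-2,"dy":0,"dz":-3,"rx":0,"ry":0,"rz":0},{"gripper":0,"dx":-2,"dy":0,"dz":-3,"rx":0,"ry":0,"rz":0}]' 30
python3 -c "
from h import *
hp()"
python3 -m inch '[{"gripper":0,"dx":0,"dy":0,"dz":-1,"rx":0,"ry":0,"rz":0},{"gripper":0,"dx":0,"dy":0,"dz":-2,"rx":0,"ry":0,"rz":0},{"gripper":0,"dx":0,"dy":0,"dz":-3,"rx":0,"ry":0,"rz":0},{"gripper":0,"dx":0,"dy":0,"dz":-3.5,"rx":0,"ry":0,"rz":0},{"gripper":0,"dx":0,"dy":0,"dz":-3.5,"rx":0,"ry":0,"rz":0}]' 30
python3 -c "
from h import *
hp()"
```

```text
t: 26.0
position: [0.4981, 0.2624, 0.058]
orientation: [3.139, -0.111, -0.002]
ft_force: [-0.5, 0.5, -0.7]
finger_gap: 0.0007
gripper_force: 0.0
tcp h [-37.7  -0.   58. ] tilt -0.06 roll 0.02 yaw 0.04 origin [-37.7  -0.   53.4] F [-0.5  0.4 -0.7] t 26.0
t: 26.42
position: [0.4981, 0.2626, 0.0562]
orientation: [3.14, -0.11, 0.0]
ft_force: [-2.1, -2.3, 10.5]
finger_gap: 0.0004
gripper_force: 5.2
tcp h [-37.7   0.2  56.2] tilt 0.02 roll 0.0 yaw 0.07 origin [-37.7   0.2  51.6] F [-1.9 -2.4 10.5] t 26.4167
```

Both ends stand at 56.2 mm, so the stack is flat. I'll retreat and check the catch position and the bystanders numerically.

```bash
python3 -m inch '[{"gripper":0,"dx":0,"dy":0,"dz":10,"rx":0,"ry":0,"rz":0},{"gripper":0,"dx":0,"dy":0,"dz":50,"rx":0,"ry":0,"rz":0},{"gripper":0,"dx":0,"dy":0,"dz":80,"rx":0,"ry":0,"rz":0},{"gripper":0,"dx":-40,"dy":3,"dz":80,"rx":0,"ry":0,"rz":0},{"gripper":0,"dx":-60,"dy":3,"dz":80,"rx":0,"ry":0,"rz":0},{"gripper":0,"dx":-60,"dy":3,"dz":80,"rx":0,"ry":0,"rz":0},{"gripper":0,"dx":-60,"dy":3,"dz":80,"rx":0,"ry":0,"rz":0}]' 30
python3 - <<'E'
from h import *
hp();c=imaging.get_calibration("wrist");im=imaging.snapshot("wrist");cv2.imwrite("pics/w10.png",im[:,:,::-1])
def P(x,y,z): 
    w=Ro.from_euler('z',YAW).apply([x,y,z])+H; return proj(c,[w/1000],True)[0].round(1)
for n,p in (("plate far",(82,0,12)),("ramp top closed",(64.5,0,74)),("ramp top open3",(67.5,0,74)),("ramp bot closed",(57,0,59.5)),("nose low",(57,0,57.5)),("tab visible from 57",(57,0,56)),("body far end",(50,22,56)),("body near end",(-50,22,56)),("body L",(0,30,56)),("body R",(0,-30,56)),("win far",(35,0,56)),("win near",(-35,0,56)),("lip edge top",(-59,0,64))): print(n,P(*p))
g=im.astype(int).mean(2)
def edges(v,o):
    d=np.abs(v[2:]-v[:-2]);return [(i+1+o,int(v[i]),int(v[i+2])) for i in range(1,len(d)-1) if d[i]>14 and d[i]>=d[i-1] and d[i]>d[i+1]]
x0=int(P(57,0,60)[0]);print("mid col",x0,edges(g[:230,x0-3:x0+4].mean(1),0))
xb=int(P(50,22,56)[0]);print("side col",xb,edges(g[:230,xb-1:xb+2].mean(1),0))
r=int(P(0,30,56)[1]);print("row",r,edges(g[r-2:r+3,180:400].mean(0),180))
a=cv2.imread("pics/top0.png")[:,:,::-1];b=imaging.snapshot("top");cv2.imwrite("pics/t10.png",b[:,:,::-1])
from h import blob
t=imaging.get_calibration("top")
def m(im,f):
    hsv=cv2.cvtColor(np.ascontiguousarray(im),cv2.COLOR_RGB2HSV);k=f(hsv).astype(np.uint8);n,l,s,ce=cv2.connectedComponentsWithStats(k);o=[i for i in range(1,n) if s[i,4]>120];return [(s[i,4],*ce[i].round(1)) for i in o]
for nm,f in(("orange",lambda h:(h[...,0]<20)&(h[...,1]>180)&(h[...,2]>120)),("blue",lambda h:(h[...,0]>100)&(h[...,0]<125)&(h[...,1]>150)&(h[...,2]>80)),("pink",lambda h:(h[...,0]>160)&(h[...,1]>80)&(h[...,2]>100)),("purple",lambda h:(h[...,0]>130)&(h[...,0]<155)&(h[...,1]>120))):
    print(nm,m(a,f),m(b,f))
for at in((272,123),(455,185)): 
    for I in(a,b): q=blob(np.ascontiguousarray(I),at,140);print(at,q.min(0),q.max(0))
E
```

```text
t: 27.0
position: [0.4373, 0.2658, 0.1356]
orientation: [-3.14, 0.109, -0.0]
ft_force: [0.7, -0.4, 0.8]
finger_gap: 0.0003
gripper_force: 0.0
tcp h [-98.5  -1.  135.6] tilt 0.0 roll -0.01 yaw 0.12 origin [-98.5  -1.  131. ] F [ 0.7 -0.4  0.8] t 27.0
plate far [282.4  12.1]
ramp top closed [281.7   2.5]
ramp top open3 [281.7  -1.2]
ramp bot closed [281.8  19. ]
nose low [281.8  19.9]
tab visible from 57 [281.9  20.6]
body far end [251.7  29.6]
body near end [251.4 162.1]
body L [240.1  94.4]
body R [323.2  94.4]
win far [281.8  47.8]
win near [281.5 141.4]
lip edge top [281.4 175.5]
mid col 281 [(3, 253, 155), (16, 200, 169), (19, 170, 137), (21, 137, 229), (51, 238, 131), (54, 128, 255), (144, 254, 232), (164, 234, 218), (167, 232, 97), (179, 106, 135), (196, 134, 33)]
side col 251 [(11, 61, 40), (14, 53, 234), (29, 230, 175), (33, 166, 251), (164, 235, 134), (168, 177, 219), (194, 214, 57)]
row 94 [(230, 34, 215), (241, 224, 208), (243, 208, 231), (258, 233, 151), (260, 151, 255), (308, 254, 181), (310, 181, 236), (337, 253, 57)]
orange [(np.int32(1928), np.float64(125.7), np.float64(189.8)), (np.int32(467), np.float64(241.3), np.float64(261.8))] [(np.int32(557), np.float64(129.1), np.float64(167.7)), (np.int32(469), np.float64(241.2), np.float64(261.6))]
blue [(np.int32(863), np.float64(349.4), np.float64(140.1))] [(np.int32(865), np.float64(349.3), np.float64(140.2))]
pink [(np.int32(492), np.float64(308.5), np.float64(281.9))] [(np.int32(165), np.float64(307.5), np.float64(281.4))]
purple [(np.int32(2076), np.float64(134.1), np.float64(280.0))] [(np.int32(315), np.float64(124.2), np.float64(259.2))]
(272, 123) [246. 104.] [297. 139.]
(272, 123) [246. 104.] [297. 139.]
(455, 185) [447. 164.] [481. 196.]
(455, 185) [446. 164.] [481. 196.]
```

The catch is closed: its ramp top is at row 3 against 2.5 predicted. The tab disappears under the nose at row 21 (20.6 predicted), and both frame ends lie at seated height. The rack, box and bottle have not moved, nor has the orange frame. The purple, pink and orange-holder blobs now look smaller than at the start, which I put down to the arm covering them. Handing in.

```bash
python3 -c "
from station import finish_job
print(finish_job())"
```

```text
the job is handed in; nothing more can be done
None
```

The window is built into the white holder (spacer, then glass, then retaining frame, flat and with the catch closed over the tab), and the job was handed in at about 27 s; no verdict was returned, and I could not check the orange and purple holders or the pink frame in the last picture because they were partly covered, apparently by the arm.

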